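Press a jar cradle together in the ratchet bar clamp and free it

TASK

The dowelled wooden jar cradle lying between the jaws of the bench clamp is not yet pressed together: pump the clamp's trigger until the joint between its two halves is fully shut and the ratchet keeps it snugly gripped by itself with the trigger let go, without clamping so hard that the soft wood is bruised. Then press the release plate and keep it down until the jaw has run all the way back, so that the closed cradle lies free on the board. Work the clamp by its trigger and release only, and leave the tools and vessels around it as they are.

Things in the scene. Friction and masses are not known exactly. Their poses are not given: they have to be found in the camera images.
- clamp: Black ratchet bar clamp bolted flat on a fixed 375 x 245 x 15 mm plywood board. Origin: on the table under the bar. x: along the steel bar from handle end to jaws; y: to the throat where the cradle lies (handle and trigger stick out to -y); z up. Pumping draws bar and moving jaw to -x. Fixed jaw at x 43 to 65 mm; its steel screw foot stands out 2 to 18 mm more, unmeasured.
- trigger_front (a point): Middle of the trigger's front face, where a finger pushes; 38 mm above the table (the grip reaches from 20 to 56), grip 76 mm long, 12 mm thick. Its x axis is the face's normal, pointing forward, away from the handle; its y axis points along the trigger to the hinge. The fixed black handle stands behind the trigger; the board in front of it is clear for 45 mm, then a brush lies there.
- trigger_hinge (a point): The trigger's upright hinge axis, at x -30, y +25 mm in the clamp's frame, 73 mm from the trigger_front point. Pulling turns the trigger clockwise seen from above.
- trigger (a joint): Trigger angle, rad: 0 let go (a spring returns it), 0.56 fully pulled. At 0 it leans forward 0.26. A full pull (40 mm at the front point) draws the jaw up to 14 mm; let back to 0, the ratchet keeps it in steps of 1.25 mm. Slow pushing takes 2 to 6 N with the jaw free, 5 to 11 N as the dowels slide home; with the joint shut it stiffens 0.6 N per mm. Snug: 16 to 19 N. Over 20 N bruises the wood.
- release_top (a point): Middle of the top of the release plate, a ribbed black thumb plate 26 x 28 mm on the lever over the bar, 74 mm above the table; x, y axes as the clamp's. Pushed down; the black body below it is 47 mm above the table.
- release (a joint): Release lever angle, rad: 0 up (a spring returns it), 0.34 fully down: 17 mm lower at the plate. It takes 2 N at first and up to 15 N when the clamp is tight. Above 0.29 the bar is free and a light return spring runs the jaw back, within 1 s, while the plate is kept down.
- jaw (a joint): Travel of the moving jaw, m: 0 wide open, growing as it closes (clamp -x), at most 0.058. It carries a round rubber foot, 32 mm across, on a stiff coil-spring plunger that yields as the cradle is gripped. Unpressed, the foot's face is at clamp x = 199 mm minus the travel, y 55 mm, 37 mm above the table.
- near_half_centre (a point): Centre of the cradle's near half (next to the fixed jaw): light soft wood, 45 mm along the bar, 60 across, 44 high, lying loose on the board; its x axis points to the far half. Pressed, it slides up to the fixed jaw's screw foot.
- far_half_centre (a point): Centre of the cradle's far half (next to the moving jaw), same size, on the near half's two 8 mm dowels; 45 mm from the near half's centre when the joint is shut.
- far_half (a joint): Gap of the cradle's joint, m: 0 shut, at most 0.020. The tight dowels hold it until pressed with about 10 N.
- cradle: The whole cradle (two halves on dowels); origin under the near half's centre.
- jar: Mended stoneware jar, 128 mm wide, 108 mm high. Leave alone.
- swab_tin: Aluminium tin, 72 mm wide, 40 mm high, with swab sticks. Leave alone.
- solvent: Amber glass bottle, 60 mm wide, 125 mm high. Leave alone.
- sherd_tray: White tray 150 x 110 x 22 mm with sherds. Leave alone.
- brush: Brush, 150 mm long, lying on the clamp's board in front of the trigger. Leave alone.
- spatula: Spatula, 190 mm long. Leave alone.
- offcut: Wood offcut 45 x 26 x 20 mm on the clamp's board behind the throat. Leave alone.
Mind the look-alikes: they are no part of the job. Leave any green or purple look-alike of the cradle alone.

How it is judged:
By the outcome, as a careful person would: the job done as asked, in the order asked, and still so for the second after the job is handed in, with the robot touching nothing.
It also fails if it takes over 61 s, if anything falls off the work surface, if the arm or the gripper's body presses on something with over 40 N, if the wrist force passes 120 N, or if a joint passes its speed limit or range.

ROBOT

A 6-joint arm with a two-finger parallel gripper is mounted at the origin on the work surface. World frame = base frame: x ahead of the robot, y to its left, z up, the work surface at z = 0. Lengths are in mm, angles in rad, forces in N, time in s.
With the tool pointing down it reaches from about 350 to 725 mm from the base axis. Payload 4.3 kg.
Tool frame: the origin (TCP) lies midway between the tips of the shut fingers; the grasp point (between the pads) lies env.grip_depth behind it (env.grip_depth is the distance from the TCP to the grasp point, in mm); z points along the fingers, y is the line along which they close (so a half turn about z gives the same grasp; the last joint's range is limited). The gripper opens to 85 mm and grips with 20 to 120 N. Pads are 22 mm wide; open, the fingers measure 114 mm over their backs; the gripper's body (76 mm by 85 mm) begins 54 mm behind the grasp point. The pads swing forward as they close: fully open they stand 13 mm farther back than shut.
Start: joints at [1.113, 0.377, 0.081, 1.274, 0, 1.46], TCP at [195.987, 540.61, 204.329] pointing down, gripper open.
Joint ranges: [-2.72, 2.72], [-0.84, 1.66], [-1.02, 1.22], [-1.77, 2.12], [-1.37, 1.28], [-3.14, 3.14]. Speed limits (rad/s): [2.57, 2.57, 3.14, 3.14, 3.14, 3.14].

INTERFACE

Orientations are given as a unit quaternion [x, y, z, w].
In Python, from bench import env, imaging gives the robot as it stands. The module is installed in compiled form; this text tells all that it offers.
- The arm moves only by the tool play_rows, never from a script. Its argument "steps" is a list of rows, each an object of numbers: "tx", "ty", "tz": the shift along the tool's x, y, z in cm; "wx", "wy", "wz": the turn, a rotation vector about the tool's x, y, z in rad. A call has 1 to 5 rows; each row is the pose to reach, as a shift and turn from the pose commanded when the call began, along the tool's axes at that moment; what a row does not reach only later rows make up. A row lasts 1/12 s, in which the tool goes at most 41.7 mm and 7.16 degrees, less where a joint would pass 70% of its speed; a pose out of reach is approached as far as the arm can. A call with a gripper value outside its range is refused whole. "fingers" is the closure, from 0 (fully open) to 1 (shut), set as the call begins (left out, the last holds). The fingers move at their own pace and stop on an object; "grip_force" is the grip in N (left out, the last holds). Time passes only in rows, so rows that repeat a pose let the fingers close. It gives the time, the measured TCP pose, the force, the opening and the grip force at its end, in the units of the state.
- env.read_state(): the state, without advancing time (a new reading comes with each control period).
- imaging.capture(name): name is "scene" or "top" or "wrist"; returns the picture (400x640x3 uint8, red, green, blue); there is no depth.
- imaging.get_calibration(name): a dict with "fx", "fy", "cx", "cy" (pixels), "view" (4x4, takes a point from world to camera coordinates). Camera axes: x right, y down, z forward; pixel columns grow to the right and rows downward; lengths in mm; the calibration is good to about 2 mm. The wrist camera is an equidistant fisheye: a pixel r from the principal point sees the ray r / f radians off the axis. A picture is of the moment at which its call begins: read the wrist's pose just before it. get_calibration takes no time and is no camera call; for the wrist camera it gives the pose at the moment of the call.
- env.close_job(): hands the job in; it is judged then, once.
The state is a dict: "t": time; "joint_pos": joint angles; "dq": joint speeds; "joint_torque": joint torques, N m; "tcp_pos": TCP position; "ee_rot": TCP orientation; "ft_force": force on the tool from outside, world axes, zero at the start; "moment": the same for the moment, N m; "grip_width": finger opening in mm; "gripper_force": force on a finger pad.
Only numpy, scipy, OpenCV 4.12 (cv2) and the standard library are available. Lean on these libraries where they do the work, as an engineer would, in place of code of your own. Each camera call takes 0.05 s, during which the arm holds its last target. There are 200 camera calls.

## Working session

There is one attempt and no reset: what is moved stays moved. The work goes in short steps, Python scripts to look and compute and a tool call to move; the robot and the scene stay as the last step left them, time stands still between calls to the robot, and variables do not carry over. Pictures are saved under pics/ and viewed, at most 10 in all, crops included, and the job is handed in when it is done.

Besides the shell and the picture viewer there is one more tool, called by a JSON object that holds its "name" and its "arguments", one argument or row to a line. play_rows: Moves the arm, as the interface text tells. Its arguments: {"type":"object","properties":{"steps":{"type":"array"},"fingers":{"type":"number"},"grip_force":{"type":"number"}},"required":["steps"]}

```bash
mkdir -p pics
python3 - <<'E'
from bench import env, imaging
import cv2,numpy as np
for n in("top","scene"):
    cv2.imwrite(f"pics/{n}0.png",imaging.capture(n)[:,:,::-1])
    c=imaging.get_calibration(n);print(n,c)
s=env.read_state();print(s,env.grip_depth)
E
```

```text
top {'fx': 373.5188281966587, 'fy': 373.5188281966587, 'cx': 322.583048020868, 'cy': 197.58481269342712, 'view': array([[ 6.70599518e-03, -9.99866814e-01, -1.48789566e-02,
        -1.15220247e+01],
       [-9.87986369e-01, -4.32750033e-03, -1.54480446e-01,
         5.12526834e+02],
       [ 1.54395483e-01,  1.57361515e-02, -9.87883803e-01,
         9.45265063e+02],
       [ 0.00000000e+00,  0.00000000e+00,  0.00000000e+00,
         1.00000000e+00]])}
scene {'fx': 516.0458696068258, 'fy': 516.0458696068258, 'cx': 317.5328351955737, 'cy': 204.73311656620763, 'view': array([[-6.83731229e-01,  7.29427900e-01,  2.11316167e-02,
         3.56269645e+02],
       [ 4.68273234e-01,  4.60778501e-01, -7.53925296e-01,
        -1.54978987e+02],
       [-5.59671140e-01, -5.05586899e-01, -6.56620213e-01,
         1.60326808e+03],
       [ 0.00000000e+00,  0.00000000e+00,  0.00000000e+00,
         1.00000000e+00]])}
{'t': 0.1, 'joint_pos': array([1.11267653e+00, 3.78028370e-01, 7.97573293e-02, 1.27439330e+00,
       1.27651815e-06, 1.46049453e+00]), 'dq': array([ 1.80978630e-04, -2.65125289e-03,  3.06027550e-03, -7.40493125e-04,
       -1.85579759e-05,  3.09204965e-04]), 'joint_torque': array([ 1.72883934e-03, -4.64692926e+01,  2.70583248e+01,  1.20280223e-02,
       -1.61722314e-04,  7.07876893e-06]), 'tcp_pos': array([195.69795826, 539.9939709 , 203.43160663]), 'ee_rot': array([ 1.73033622e-01,  9.84915475e-01, -8.96356569e-04, -2.62507589e-04]), 'ft_force': array([-0.26793345,  0.20280166,  0.15751506]), 'moment': array([ 0.00598594, -0.00782674,  0.01450697]), 'gripper_force': 0.0, 'grip_width': 85.40720269170265} 18.700000000000003
```

View pics/top0.png

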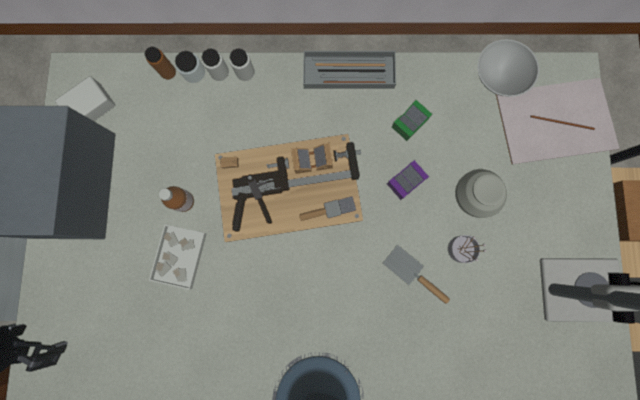

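View pics/scene0.png

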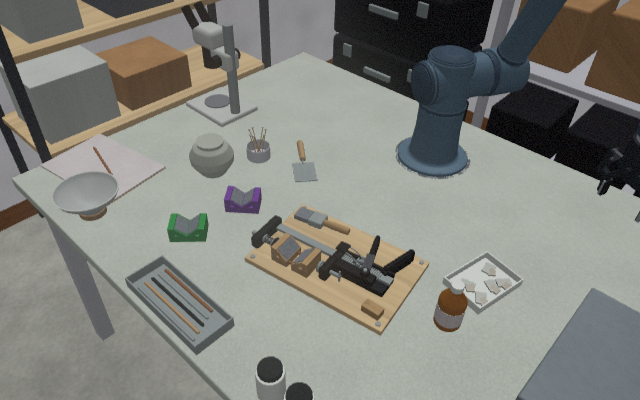

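The top view shows the clamp board at (216–362, 135–240), with the natural-wood cradle in the throat at (310,158). The green (412,120) and purple (408,180) cradles lie off the board, so they are the look-alikes. The wooden one between the jaws is the one meant. I'll confirm that in an enlarged crop.

Run:
```python
import cv2
a=cv2.imread("pics/top0.png")[125:250,208:372]
cv2.imwrite("pics/topc.png",cv2.resize(a,None,fx=4.8,fy=4.8,interpolation=cv2.INTER_CUBIC))
```

```text
(no output)
```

View pics/topc.png

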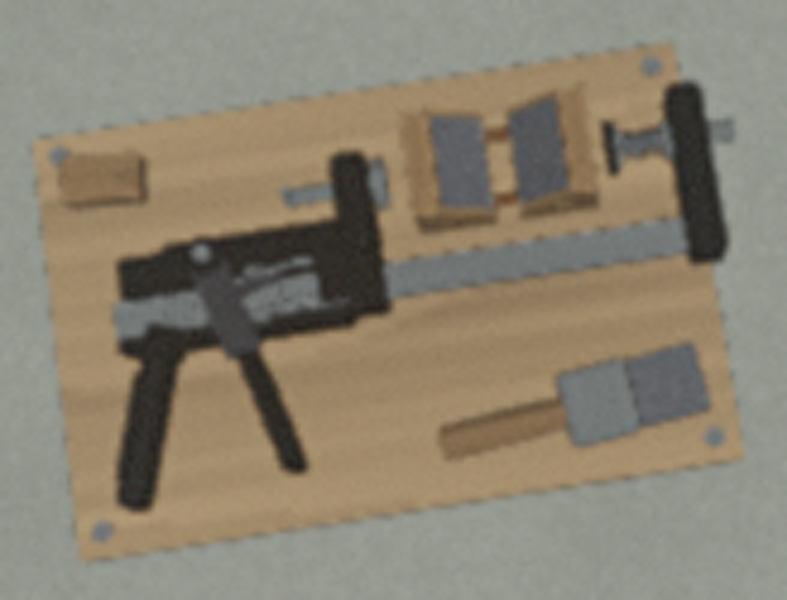

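The enlarged crop confirms it: a natural-wood two-part cradle at crop (500,160) on two dowels with an open gap, lying between the fixed jaw (355,200) and the moving foot (612,145). Its trigger tip is at crop (295,470) and the hinge pin at (202,252). Next I compute the frame.

```bash
cat > h.py <<'E'
import numpy as np
from bench import env, imaging
def ray(c,u,v,fish=False):
    x=np.array([(u-c['cx'])/c['fx'],(v-c['cy'])/c['fy']])
    if fish:
        r=np.hypot(*x); d=np.r_[x/r*np.sin(r),np.cos(r)] if r>1e-9 else np.array([0,0,1.])
    else: d=np.r_[x,1]
    R=c['view'][:3,:3]; return -R.T@c['view'][:3,3], R.T@d
def at(c,u,v,z,fish=False):
    o,d=ray(c,u,v,fish); return o+d*(z-o[2])/d[2]
def proj(c,P,fish=False):
    p=c['view'][:3,:3]@np.asarray(P,float)+c['view'][:3,3]
    if fish:
        th=np.arctan2(np.hypot(p[0],p[1]),p[2]); k=th/np.hypot(p[0],p[1])
        return np.array([c['cx']+c['fx']*k*p[0],c['cy']+c['fy']*k*p[1]])
    return np.array([c['cx']+c['fx']*p[0]/p[2],c['cy']+c['fy']*p[1]/p[2]])
E
python3 - <<'E'
from h import *
c=imaging.get_calibration("top")
f=lambda u,v,z:at(c,208+(u+.5)/4.8-.5,125+(v+.5)/4.8-.5,z)
C=[f(*p,15) for p in((35,140),(675,42),(742,458),(82,560))]
for p in C:print(p.round(1))
print([np.linalg.norm(C[i]-C[(i+1)%4]).round(1) for i in range(4)])
ex=(C[1]-C[0]+C[2]-C[3]); ex2=(C[0]-C[3]+C[1]-C[2]);a=np.arctan2(ex[1],ex[0]);b=np.arctan2(-ex2[0],ex2[1]);print(a,b)
cen=np.mean(C,0);print("cen",cen)
a=np.arctan2(*( (ex[:2]/np.linalg.norm(ex)+np.array([ex2[1],-ex2[0]])/np.linalg.norm(ex2))[::-1]))
R=np.array([[np.cos(a),-np.sin(a)],[np.sin(a),np.cos(a)]])
g=lambda n,u,v,z:print(n,(R.T@(f(u,v,z)-cen)[:2]).round(1),f(u,v,z).round(1))
print('yaw',a)
g('hinge pin z60',202,252,60)
for z in(30,40,47): g('bar1',390,280,z);g('bar2',690,237,z)
g('fixjaw L',333,155,47);g('fixjaw R',388,300,47);g('fixjawR',365,155,47)
g('trig tip',295,470,56);g('foot face',607,148,37)
g('plate?',225,320,74); g('ribs',285,285,60)
E
```

```text
[637.8 290.5  15. ]
[697.2 -78.3  15. ]
[ 456.2 -114.6   15. ]
[397.4 251.9  15. ]
[np.float64(373.6), np.float64(243.8), np.float64(371.2), np.float64(243.5)]
-1.4115259526523607 -1.4163450714039088
cen [547.1687826   87.39080128  15.        ]
yaw -1.4139355120281347
hinge pin z60 [-90.8  30.1] [562.7 181.8  60. ]
bar1 [6.  5.4] [553.5  82.3  30. ]
bar2 [175.6   4.1] [578.6 -85.4  30. ]
bar1 [6.8 3.3] [551.5  81.2  40. ]
bar2 [174.6   2. ] [576.4 -84.8  40. ]
bar1 [7.3 1.9] [550.2  80.4  47. ]
bar2 [174.    0.5] [574.9 -84.3  47. ]
fixjaw L [-14.4  76.8] [620.8 113.6  47. ]
fixjaw R [ 4.7 -9. ] [539.   81.3  47. ]
fixjawR [ 3.2 74.1] [620.8  95.8  47. ]
trig tip [-56.4 -95. ] [444.5 128.3  56. ]
foot face [137.2  60.1] [627.9 -38.8  37. ]
plate? [-80.6 -11.9] [522.8 165.1  74. ]
ribs [-48.4   5.1] [544.6 136.   60. ]
```

{"name": "play_rows", "arguments": {
  "steps": [
    {"tx": -3,"ty": -2,"tz": -0.4},
    {"tx": -6,"ty": -4,"tz": -0.8},
    {"tx": -9,"ty": -6,"tz": -1.2},
    {"tx": -12,"ty": -8,"tz": -1.6},
    {"tx": -15,"ty": -10,"tz": -2}
  ],
  "fingers": 1
}}

```text
schema error: expected keys tx, ty, tz, wx, wy, wz
```

{"name": "play_rows", "arguments": {
  "steps": [
    {"tx": -3,"ty": -2,"tz": -0.4},
    {"tx": -6,"ty": -4,"tz": -0.8},
    {"tx": -9,"ty": -6,"tz": -1.2},
    {"tx": -12,"ty": -8,"tz": -1.6},
    {"tx": -15,"ty": -10,"tz": -2}
  ]
}}

```text
schema error: expected keys tx, ty, tz, wx, wy, wz
```

{"name": "play_rows", "arguments": {
  "steps": [
    {"tx": -3,"ty": -2,"tz": -0.4,"wz": 0.1},
    {"tx": -6,"ty": -4,"tz": -0.8,"wz": 0.2},
    {"tx": -9,"ty": -6,"tz": -1.2,"wz": 0.3},
    {"tx": -11,"ty": -6.6,"tz": -1.6,"wz": 0.4},
    {"tx": -11,"ty": -6.6,"tz": -2,"wz": 0.5}
  ]
}}

```text
schema error: expected keys tx, ty, tz, wx, wy, wz
```

{"name": "play_rows", "arguments": {
  "steps": [
    {"wz": 0.1},
    {"wz": 0.2},
    {"wz": 0.3},
    {"wz": 0.3},
    {"wz": 0.3}
  ]
}}

```text
schema error: expected keys tx, ty, tz, wx, wy, wz
```

Run:
```python
from h import *
import cv2,pickle
s=env.read_state();c=imaging.get_calibration("wrist");im=imaging.capture("wrist")
print(s['t'],s['tcp_pos'],s['ee_rot'],s['joint_pos'].round(3),s['ft_force'],c['fx'],c['cx'],c['cy'])
pickle.dump(c,open('w1.pkl','wb'));cv2.imwrite("pics/w1.png",im[:,:,::-1])
a=-1.4139;R=np.array([[np.cos(a),-np.sin(a)],[np.sin(a),np.cos(a)]])
O=np.array([547.2,87.4])+R@np.array([-60.5,4.])
cl=lambda x,y,z:np.r_[O+R@np.array([x,y]),z]
print('O',O,'tf',cl(-30+73*np.sin(.26),25-73*np.cos(.26),38))
for p in((-30,25,60),(0,0,74),(65,80,47),(4,-99,56),(199,55,37)):print(p,proj(c,cl(*p),True).round(1))
```

```text
0.1 [195.69795826 539.9939709  203.43160663] [ 1.73033622e-01  9.84915475e-01 -8.96356569e-04 -2.62507589e-04] [1.113 0.378 0.08  1.274 0.    1.46 ] [-0.26793345  0.20280166  0.15751506] 309.70691628693146 317.627136269103 197.31571201405302
O [541.69753649 147.78189211] tf [494.95530209 151.76024426  38.        ]
(-30, 25, 60) [208.  416.9]
(0, 0, 74) [187.  417.2]
(65, 80, 47) [195.4 429.5]
(4, -99, 56) [153.  380.1]
(199, 55, 37) [152.9 423.9]
```

View pics/w1.png

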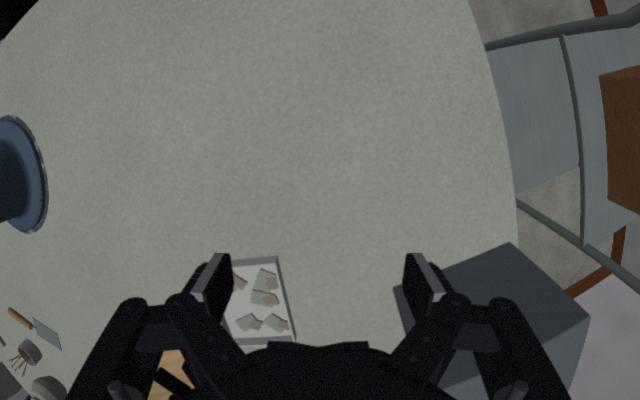

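{"name": "play_rows", "arguments": {
  "steps": [
    {"tx": -3,"ty": -2.3,"tz": -0.4,"wx": 0,"wy": 0,"wz": 0},
    {"tx": -6,"ty": -4.6,"tz": -0.8,"wx": 0,"wy": 0,"wz": 0},
    {"tx": -9,"ty": -6.9,"tz": -1.2,"wx": 0,"wy": 0,"wz": 0},
    {"tx": -12,"ty": -9.2,"tz": -1.6,"wx": 0,"wy": 0,"wz": 0},
    {"tx": -15,"ty": -11.5,"tz": -2,"wx": 0,"wy": 0,"wz": 0}
  ],
  "fingers": 1
}}

```text
t: 0.57
tcp_pos: [298.1, 379.7, 224.2]
ee_rot: [0.173, 0.985, -0.0, -0.0]
ft_force: [0.4, 0.1, 0.5]
grip_width: 25.3
gripper_force: 0.0
```

{"name": "play_rows", "arguments": {
  "steps": [
    {"tx": -3,"ty": -2.3,"tz": -0.4,"wx": 0,"wy": 0,"wz": 0},
    {"tx": -6,"ty": -4.6,"tz": -0.8,"wx": 0,"wy": 0,"wz": 0},
    {"tx": -9,"ty": -6.9,"tz": -1.2,"wx": 0,"wy": 0,"wz": 0},
    {"tx": -12,"ty": -9.2,"tz": -1.6,"wx": 0,"wy": 0,"wz": 0},
    {"tx": -15,"ty": -11.5,"tz": -2,"wx": 0,"wy": 0,"wz": 0}
  ]
}}

```text
t: 0.98
tcp_pos: [400.0, 220.4, 244.4]
ee_rot: [0.173, 0.985, 0.0, -0.0]
ft_force: [0.7, 0.7, 0.4]
grip_width: 0.3
gripper_force: 0.0
```

{"name": "play_rows", "arguments": {
  "steps": [
    {"tx": -3,"ty": -2.3,"tz": -0.4,"wx": 0,"wy": 0,"wz": 0.1},
    {"tx": -6,"ty": -4.6,"tz": -0.8,"wx": 0,"wy": 0,"wz": 0.2},
    {"tx": -9,"ty": -6.9,"tz": -1.2,"wx": 0,"wy": 0,"wz": 0.3},
    {"tx": -12,"ty": -9.2,"tz": -1.6,"wx": 0,"wy": 0,"wz": 0.4},
    {"tx": -12,"ty": -9.6,"tz": -1.7,"wx": 0,"wy": 0,"wz": 0.5}
  ]
}}

```text
t: 1.4
tcp_pos: [483.2, 86.1, 261.2]
ee_rot: [0.416, 0.909, -0.001, 0.001]
ft_force: [0.6, 0.3, 0.5]
grip_width: 0.1
gripper_force: 0.0
```

{"name": "play_rows", "arguments": {
  "steps": [
    {"tx": 0,"ty": 0,"tz": 0,"wx": 0,"wy": 0,"wz": 0.1},
    {"tx": 0,"ty": 0,"tz": 0,"wx": 0,"wy": 0,"wz": 0.2},
    {"tx": 0,"ty": 0,"tz": 0,"wx": 0,"wy": 0,"wz": 0.3},
    {"tx": 0,"ty": 0,"tz": 0,"wx": 0,"wy": 0,"wz": 0.3},
    {"tx": 0,"ty": 0,"tz": 0,"wx": 0,"wy": 0,"wz": 0.3}
  ]
}}

```text
t: 1.82
tcp_pos: [479.5, 90.9, 261.1]
ee_rot: [0.542, 0.84, -0.0, -0.0]
ft_force: [-0.3, -0.2, -0.4]
grip_width: 0.0
gripper_force: 0.0
```

Run:
```python
from h import *
import cv2,pickle
s=env.read_state();c=imaging.get_calibration("wrist");im=imaging.capture("wrist")
print(s['t'],s['tcp_pos'],s['ee_rot'],s['joint_pos'].round(3),s['ft_force'],s['grip_width'])
pickle.dump(c,open('w1.pkl','wb'));cv2.imwrite("pics/w1.png",im[:,:,::-1])
a=-1.4139;R=np.array([[np.cos(a),-np.sin(a)],[np.sin(a),np.cos(a)]])
O=np.array([541.7,147.8])
cl=lambda x,y,z:np.r_[O+R@np.array([x,y]),z]
for p in((-30,25,60),(0,0,74),(65,80,47),(4,-99,56),(199,55,37)):print(p,proj(c,cl(*p),True).round(1))
```

```text
1.8167 [479.53003799  90.93934527 261.07958952] [ 5.41884344e-01  8.40453031e-01 -1.12446563e-04 -2.20416365e-04] [ 0.057  0.19  -0.028  1.354  0.     1.203] [-0.30602801 -0.2324204  -0.36030813] 0.04801348984191578
(-30, 25, 60) [409.9 127.9]
(0, 0, 74) [386.5 146.8]
(65, 80, 47) [420.9 206.1]
(4, -99, 56) [304.8 125.6]
(199, 55, 37) [371.3 280. ]
```

View pics/w1.png

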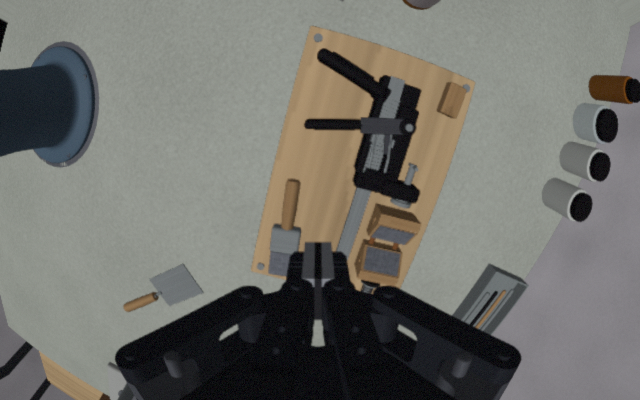

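Run:
```python
import cv2
a=cv2.imread("pics/w1.png")[80:200,295:435]
a=cv2.convertScaleAbs(cv2.resize(a,None,fx=5,fy=5,interpolation=cv2.INTER_CUBIC),alpha=1.9,beta=15)
cv2.imwrite("pics/w1c.png",a)
```

```text
(no output)
```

View pics/w1c.png

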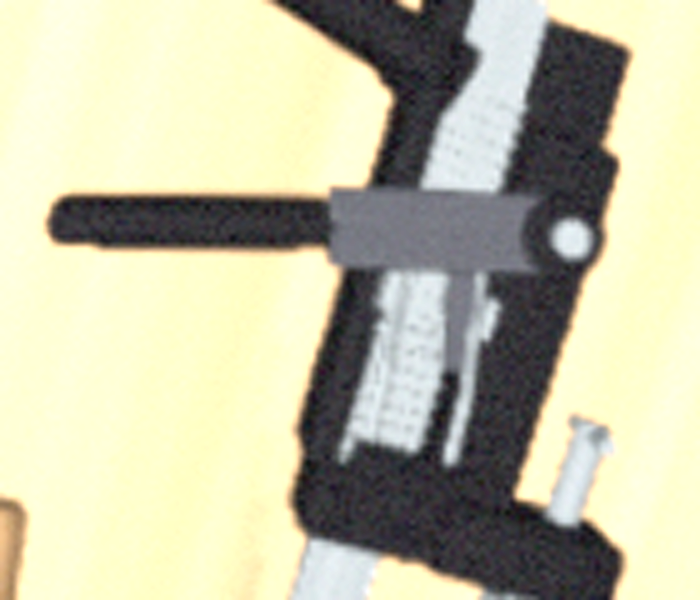

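The pin at crop (572,238) matches the predicted hinge, and the trigger grip runs from (330,220) to (50,220). I can't make out the release plate yet, so I'll look from closer.

Run:
```python
from h import *
import pickle
from scipy.spatial.transform import Rotation as Ro
c=pickle.load(open('w1.pkl','rb'));s=env.read_state()
V=c['view'];o=-V[:3,:3].T@V[:3,3];T=Ro.from_quat(s['ee_rot']).as_matrix()
print(o,T.T@(o-s['tcp_pos']),(T.T@V[2,:3]).round(3),T.round(3))
a=-1.4139;R=np.array([[np.cos(a),-np.sin(a)],[np.sin(a),np.cos(a)]])
for u,v,z in((409.4,127.6,60),(305,124,56),(361,126,56),(355,170,47),(418,191,47)):print((R.T@(at(c,u,v,z,True)[:2]-[541.7,147.8])).round(1))
```

```text
[446.38865175 162.98740623 430.41057845] [  79.2854693    -0.55289945 -169.24811287] [-0.309 -0.001  0.951] [[-0.413  0.911 -0.   ]
 [ 0.911  0.413  0.   ]
 [ 0.    -0.    -1.   ]]
[-30.2  24.2]
[  2.  -99.2]
[-14.  -33.5]
[ 42.3 -23.1]
[46. 68.]
```

{"name": "play_rows", "arguments": {
  "steps": [
    {"tx": -0.9,"ty": 2,"tz": 3,"wx": 0,"wy": 0,"wz": 0},
    {"tx": -1.7,"ty": 4,"tz": 6,"wx": 0,"wy": 0,"wz": 0},
    {"tx": -2.6,"ty": 6,"tz": 9,"wx": 0,"wy": 0,"wz": 0},
    {"tx": -3.4,"ty": 8,"tz": 12,"wx": 0,"wy": 0,"wz": 0},
    {"tx": -3.4,"ty": 8,"tz": 12,"wx": 0,"wy": 0,"wz": 0}
  ]
}}

```text
t: 2.28
tcp_pos: [565.8, 92.6, 134.2]
ee_rot: [0.542, 0.84, -0.002, -0.003]
ft_force: [-0.7, 0.6, -1.2]
grip_width: 0.1
gripper_force: 0.0
```

Run:
```python
from h import *
import cv2,pickle
c=imaging.get_calibration("wrist");im=imaging.capture("wrist")[:,:,::-1]
s=env.read_state();print(s['t'],s['tcp_pos'])
pickle.dump(c,open('w2.pkl','wb'));cv2.imwrite("pics/w2.png",im)
a=-1.4139;R=np.array([[np.cos(a),-np.sin(a)],[np.sin(a),np.cos(a)]])
cl=lambda x,y,z:np.r_[np.array([541.7,147.8])+R@np.array([x,y]),z]
q=proj(c,cl(0,0,74),True);print(q)
x,y=q.astype(int);x=max(x-120,0);y=max(y-70,0)
A=cv2.resize(im[y:y+140,x:x+220],(660,420),interpolation=cv2.INTER_CUBIC);print(x,y)
B=cv2.resize(cv2.imread("pics/scene0.png")[230:300,310:430],(660,385),interpolation=cv2.INTER_CUBIC)
g=lambda I:(255*(I/255.)**.5).astype(np.uint8)
out=np.vstack([A,B]);out=cv2.resize(g(out),None,fx=.74,fy=.74,interpolation=cv2.INTER_AREA)
cv2.imwrite("pics/w2c.png",out);print(out.shape)
```

```text
2.3333 [564.9165859   92.73000907 137.04107059]
[320.26011033 126.06685556]
200 56
(596, 488, 3)
```

View pics/w2c.png

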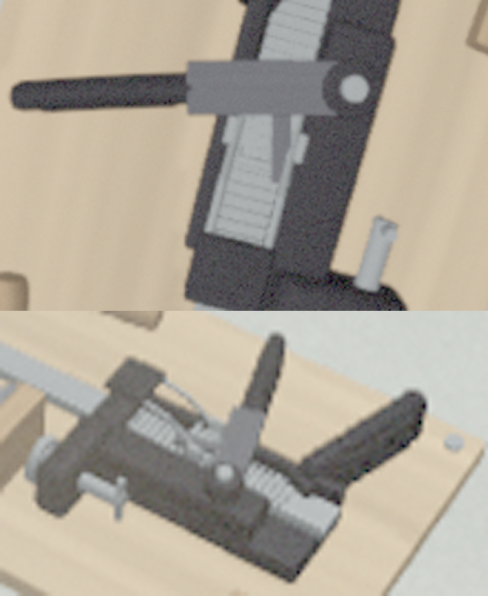

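The scene crop shows the release plate: the raised black square at crop (136,379), over the bar beside the fixed jaw. In the wrist crop its rear edge runs from (190,240) to (275,245).

Run:
```python
from h import *
import cv2,pickle
w=pickle.load(open('w2.pkl','rb'));sc=imaging.get_calibration("scene");tp=imaging.get_calibration("top")
a=-1.4139;R=np.array([[np.cos(a),-np.sin(a)],[np.sin(a),np.cos(a)]])
T=lambda p:(R.T@(p[:2]-[541.7,147.8])).round(1)
cl=lambda x,y,z:np.r_[np.array([541.7,147.8])+R@np.array([x,y]),z]
for u,v in((136,379),(105,380),(135,357),(167,378),(130,402)):print('scene',T(at(sc,310+u/4.07,230+(v-311)/4.07,74)))
for u,v in((188,236),(275,247)):print('wrist',T(at(w,200+u/2.22,56+v/2.22,74,True)))
for u,v in((355,88),(12,95),(188,92)):print('w',T(at(w,200+u/2.22,56+v/2.22,60,True)))
im=cv2.imread("pics/w2.png")[120:300,240:420]
A=cv2.resize((255*(im/255.)**.4).astype(np.uint8),None,fx=3.2,fy=3.2,interpolation=cv2.INTER_CUBIC)
cv2.imwrite("pics/w2d.png",A)
```

```text
scene [40.9  2.9]
scene [54.9 13.8]
scene [ 50.7 -11.7]
scene [26.9 -7.9]
scene [34.1 20.1]
wrist [ 33.5 -18.8]
wrist [29.4 10.9]
w [-30.6  23.5]
w [  1.5 -96. ]
w [-13.7 -32.4]
```

View pics/w2d.png

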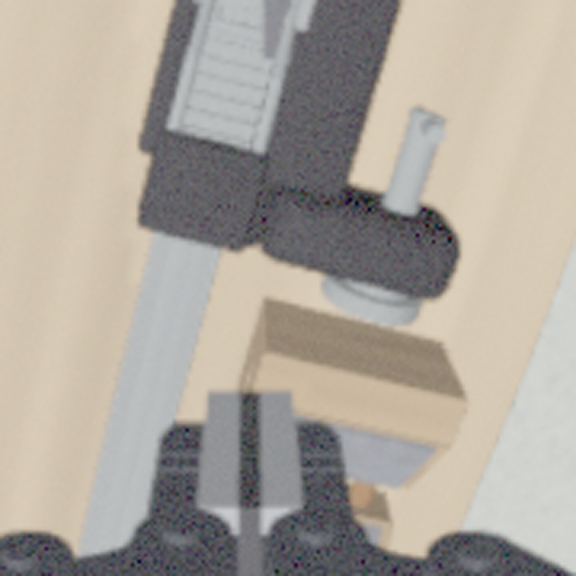

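```bash
cat >> h.py <<'E'
from scipy.spatial.transform import Rotation as Ro
a=-1.4139;Rc=np.array([[np.cos(a),-np.sin(a)],[np.sin(a),np.cos(a)]]);Oc=np.array([541.7,147.8])
def cl(x,y,z): return np.r_[Oc+Rc@np.array([x,y]),z]
def toc(p): return Rc.T@(np.asarray(p)[:2]-Oc)
def rel(P,s=None,turn=0):
    s=s or env.read_state(); T=Ro.from_quat(s['ee_rot']).as_matrix(); return (T.T@(P-s['tcp_pos'])/10).round(2)
def TCPfor(x,y,z,ang,off=(11,10)):
    "TCP so that the tool corner off lies at clamp x,y"
    X=np.array([np.cos(ang),np.sin(ang),0]);Y=np.array([np.sin(ang),-np.cos(ang),0])
    return cl(x,y,z)-off[0]*X-off[1]*Y
E
python3 - <<'E'
from h import *
import pickle
w=pickle.load(open('w2.pkl','rb'))
for u,v in((203,192),(162,138),(265,155),(245,248),(140,225)):print('plate',toc(at(w,240+u/3.2,120+v/3.2,74,True)).round(1))
P=TCPfor(-5.4+13,-45,26,2.2);print(P,'from now',rel(P))
X=np.array([[-.5885,.8085],[.8085,.5885]]); print('clamp -x in tool xy',X@(Rc@[-1,0]),'clamp +y',X@(Rc@[0,1]))
E
```

```text
plate [43.2 -1.5]
plate [ 33.  -14.2]
plate [30.5 10.4]
plate [54.1 11.9]
plate [ 55.3 -14.2]
[496.82880922 118.48347559  26.        ] from now [ 5.12 -5.07 11.15]
clamp -x in tool xy [0.89052433 0.45494057] clamp +y [-0.45494057  0.89052433]
```

The plate centre is at clamp (43, −1), in agreement with the scene view, and its size of 24x26 fits. Now to the front of the trigger.

{"name": "play_rows", "arguments": {
  "steps": [
    {"tx": 1.7,"ty": -1.7,"tz": 0,"wx": 0,"wy": 0,"wz": -0.07},
    {"tx": 3.4,"ty": -3.4,"tz": 0,"wx": 0,"wy": 0,"wz": -0.14},
    {"tx": 5.1,"ty": -5.1,"tz": 0,"wx": 0,"wy": 0,"wz": -0.2},
    {"tx": 5.1,"ty": -5.1,"tz": 1,"wx": 0,"wy": 0,"wz": -0.2},
    {"tx": 5.1,"ty": -5.1,"tz": 2.2,"wx": 0,"wy": 0,"wz": -0.2}
  ]
}}

```text
t: 2.75
tcp_pos: [499.3, 119.1, 121.6]
ee_rot: [0.455, 0.89, 0.001, 0.002]
ft_force: [0.4, -0.4, -1.1]
grip_width: 0.1
gripper_force: 0.0
```

{"name": "play_rows", "arguments": {
  "steps": [
    {"tx": 0,"ty": 0,"tz": 2.5,"wx": 0,"wy": 0,"wz": 0},
    {"tx": 0,"ty": 0,"tz": 5,"wx": 0,"wy": 0,"wz": 0},
    {"tx": 0,"ty": 0,"tz": 7.5,"wx": 0,"wy": 0,"wz": 0},
    {"tx": 0,"ty": 0,"tz": 9,"wx": 0,"wy": 0,"wz": 0},
    {"tx": 0,"ty": 0,"tz": 9,"wx": 0,"wy": 0,"wz": 0}
  ]
}}

```text
t: 3.17
tcp_pos: [496.6, 118.0, 27.1]
ee_rot: [0.456, 0.89, -0.001, -0.002]
ft_force: [-0.4, -0.5, -0.1]
grip_width: 0.3
gripper_force: 0.0
```

Run:
```python
from h import *
import cv2
s=env.read_state();print(s['t'],s['tcp_pos'],s['ee_rot'],s['ft_force'],s['moment'])
P=TCPfor(-5.4+13,-45,26,2.2);print(rel(P))
im=imaging.capture("wrist")[:,:,::-1]
A=cv2.resize((255*(im[40:340,160:480]/255.)**.5).astype(np.uint8),None,fx=1.9,fy=1.9,interpolation=cv2.INTER_CUBIC)
cv2.imwrite("pics/w3.png",A)
```

```text
3.1667 [496.64532501 118.0351886   27.13842839] [ 0.45616838  0.88989049 -0.00128576 -0.00191586] [-0.35407503 -0.49998415 -0.07187426] [-0.013292   -0.0332041  -0.02977789]
[0.03 0.04 0.11]
```

View pics/w3.png

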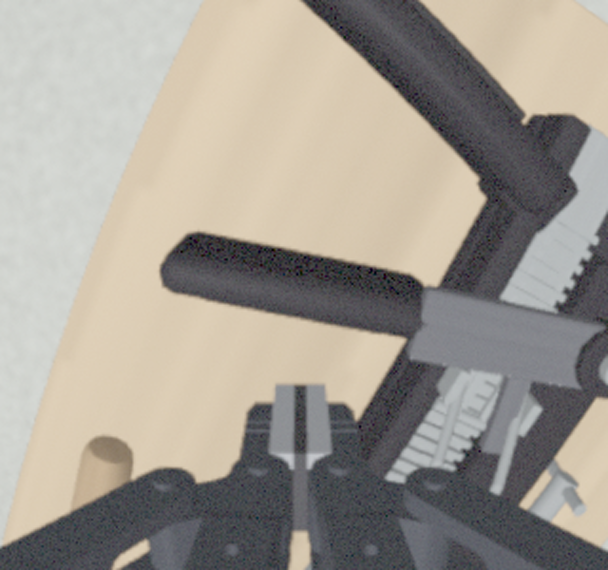

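{"name": "play_rows", "arguments": {
  "steps": [
    {"tx": 0.36,"ty": 0.18,"tz": 0,"wx": 0,"wy": 0,"wz": 0},
    {"tx": 0.72,"ty": 0.36,"tz": 0,"wx": 0,"wy": 0,"wz": 0},
    {"tx": 1.08,"ty": 0.55,"tz": 0,"wx": 0,"wy": 0,"wz": 0},
    {"tx": 1.42,"ty": 0.73,"tz": 0,"wx": 0,"wy": 0,"wz": 0},
    {"tx": 1.78,"ty": 0.91,"tz": 0,"wx": 0,"wy": 0,"wz": 0}
  ]
}}

```text
t: 3.63
tcp_pos: [496.9, 138.8, 30.2]
ee_rot: [0.456, 0.89, 0.001, 0.001]
ft_force: [0.5, 0.2, -0.4]
grip_width: 0.2
gripper_force: 0.0
```

{"name": "play_rows", "arguments": {
  "steps": [
    {"tx": 0.18,"ty": 0.09,"tz": 0,"wx": 0,"wy": 0,"wz": 0},
    {"tx": 0.36,"ty": 0.18,"tz": 0,"wx": 0,"wy": 0,"wz": 0},
    {"tx": 0.54,"ty": 0.27,"tz": 0,"wx": 0,"wy": 0,"wz": 0},
    {"tx": 0.72,"ty": 0.36,"tz": 0,"wx": 0,"wy": 0,"wz": 0},
    {"tx": 0.9,"ty": 0.46,"tz": 0,"wx": 0,"wy": 0,"wz": 0}
  ]
}}

```text
t: 4.05
tcp_pos: [494.6, 148.3, 29.2]
ee_rot: [0.456, 0.89, -0.0, -0.0]
ft_force: [-0.4, 0.2, 0.1]
grip_width: -0.0
gripper_force: 0.0
```

```bash
cat >> h.py <<'E'
def report(off=(11,8)):
    s=env.read_state();T=Ro.from_quat(s['ee_rot']).as_matrix()
    P=toc((s['tcp_pos']+T@np.array([*off,0]))); f=Rc.T@(-s['ft_force'][:2]); H=np.array([-30,25.]); d=P-H
    tq=f[0]*d[1]-f[1]*d[0]   # clockwise torque on the trigger... sign below
    D=np.hypot(*d); r=np.sqrt(D*D-36); phi=np.arctan2(d[0],-d[1])-np.arctan2(6,r)
    M=T.T@s['moment'];F=T.T@s['ft_force']
    print(f"t {s['t']:.2f} corner {P.round(1)} r {r:.1f} theta {0.26-phi:.3f} F(clamp) {f.round(2)} front N {tq/72.8:.2f} z {s['tcp_pos'][2]:.1f} tool F {F.round(2)} M {M.round(3)}")
E
python3 -c "
from h import *
report()"
```

```text
t 4.05 corner [-21.2 -44.3] r 69.6 theta 0.220 F(clamp) [0.25 0.33] front N -0.28 z 29.2 tool F [ 0.37 -0.18 -0.14] M [-0.02  -0.042  0.025]
```

Contact was expected but there is no force, so I'll measure the trigger angle from the wrist image.

```bash
cat >> h.py <<'E'
def trig(im,c,r=115,z=56):
    ph=np.arange(-.6,.7,.02);out=[]
    for p in ph:
        u,v=proj(c,cl(-30+r*np.sin(p),25-r*np.cos(p),z),True); u,v=int(round(u)),int(round(v))
        out.append(int(im[v,u].max()) if 0<=u<640 and 0<=v<400 else -1)
    return [(round(float(p),2),o) for p,o in zip(ph,out) if o<75]
E
python3 - <<'E'
from h import *
import cv2,pickle
print(trig(cv2.imread('pics/w1.png'),pickle.load(open('w1.pkl','rb'))))
c=imaging.get_calibration("wrist");im=imaging.capture("wrist")
cv2.imwrite('pics/w4.png',im[:,:,::-1]);pickle.dump(c,open('w4.pkl','wb'))
for r in(85,100,115):print(r,trig(im,c,r))
report()
E
```

```text
[(-0.52, 49), (-0.5, 21), (-0.48, 15), (-0.46, 14), (-0.44, 24), (-0.42, 27), (-0.4, 18), (-0.38, 18), (-0.36, 24), (0.2, 45), (0.22, 18), (0.24, 30), (0.26, 27), (0.28, 22), (0.3, 66)]
85 [(-0.6, 31), (-0.58, 16), (-0.56, 21), (-0.54, 21), (-0.52, 22), (-0.5, 31), (-0.48, 30), (-0.46, 29), (-0.44, 26), (-0.42, 31), (0.06, 9), (0.08, 8), (0.1, 11), (0.12, 15), (0.14, 19), (0.16, 3), (0.18, 16), (0.2, 25), (0.22, 31), (0.24, 30), (0.26, 23), (0.28, 24), (0.3, 24), (0.32, 22), (0.34, 24), (0.36, 24), (0.38, 40), (0.4, 26), (0.42, 23), (0.44, 22), (0.46, 27), (0.48, 25), (0.5, 27), (0.52, 24), (0.54, 40), (0.56, 34), (0.58, 18), (0.6, 23), (0.62, 28), (0.64, 28), (0.66, 17), (0.68, 18)]
100 [(-0.56, 24), (-0.54, 24), (-0.52, 27), (-0.5, 25), (-0.48, 29), (-0.46, 33), (-0.44, 28), (-0.42, 25), (0.08, 39), (0.1, 5), (0.12, 8), (0.14, 16), (0.16, 19), (0.18, 17), (0.2, 21), (0.22, 29), (0.24, 35), (0.26, 32), (0.28, 42), (0.58, 34), (0.6, 24), (0.62, 25), (0.64, 21), (0.66, 19), (0.68, 22)]
115 [(-0.52, 28), (-0.5, 21), (-0.48, 25), (-0.46, 30), (-0.44, 29), (-0.42, 29), (-0.4, 26), (0.1, 30), (0.12, 11), (0.14, 18), (0.16, 10), (0.18, 19), (0.2, 15), (0.22, 32), (0.24, 38), (0.26, 31), (0.28, 70), (0.54, 23), (0.56, 20), (0.58, 36), (0.6, 29), (0.62, 27), (0.64, 31), (0.66, 27), (0.68, 24)]
t 4.10 corner [-21.6 -44.2] r 69.5 theta 0.225 F(clamp) [ 0.23 -0.23] front N -0.19 z 29.2 tool F [0.1 0.3 0.6] M [-0.008  0.017 -0.02 ]
```

Run:
```python
from h import *
import cv2,pickle
s=env.read_state();T=Ro.from_quat(s['ee_rot']).as_matrix();c=pickle.load(open('w4.pkl','rb'))
im=cv2.imread('pics/w4.png')
for o in((0,0,0),(11,8,0),(11,-8,0),(-11,8,0),(11,8,-25),(11,-8,-25),(-11,-8,-25)):print(o,proj(c,s['tcp_pos']+T@np.array(o,float),True).round(1))
A=cv2.resize((255*(im[100:300,230:460]/255.)**.5).astype(np.uint8),None,fx=3,fy=3,interpolation=cv2.INTER_CUBIC)
for o,k in(((11,8,0),(0,0,255)),((11,-8,0),(0,0,255)),((0,0,0),(0,255,0)),((11,8,-25),(255,0,0))):
    q=(proj(c,s['tcp_pos']+T@np.array(o,float),True)-[230,100])*3;cv2.circle(A,tuple(int(v) for v in q),3,k,-1)
for r in(60,73,90,128):
  for z,k in((56,(255,255,0)),(20,(0,255,255))):
    p=.26;q=(proj(c,cl(-30+r*np.sin(p)+6*np.cos(p),25-r*np.cos(p)+6*np.sin(p),z),True)-[230,100])*3;cv2.circle(A,tuple(int(v) for v in q),3,k,-1)
cv2.imwrite('pics/w4c.png',A)
```

```text
(0, 0, 0) [319.  235.6]
(11, 8, 0) [332.6 218.6]
(11, -8, 0) [305.5 218.6]
(-11, 8, 0) [332.  251.6]
(11, 8, -25) [334.7 236.7]
(11, -8, -25) [303.6 236.8]
(-11, -8, -25) [304.5 273. ]
```

View pics/w4c.png

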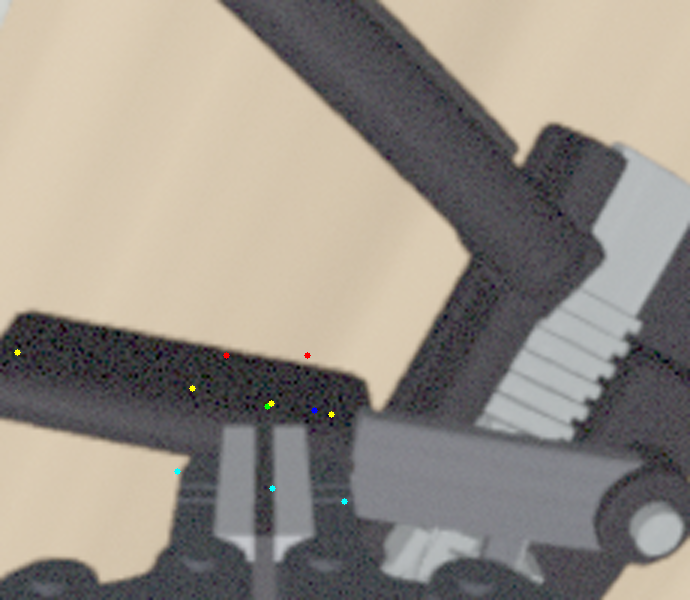

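I've used all ten views, so from here on I work from numbers only. In the last crop the pad tips (grey, crop row 425) overlap the trigger's top and the trigger is unmoved at about 0.25 rad. The tips seem to sit higher or farther back than I assumed, so I'll back off and probe gently downward over the clear board.

{"name": "play_rows", "arguments": {
  "steps": [
    {"tx": -1,"ty": -0.5,"tz": 0,"wx": 0,"wy": 0,"wz": 0},
    {"tx": -2,"ty": -1,"tz": 0,"wx": 0,"wy": 0,"wz": 0},
    {"tx": -2.7,"ty": -1.4,"tz": 0,"wx": 0,"wy": 0,"wz": 0},
    {"tx": -2.7,"ty": -1.4,"tz": 0.2,"wx": 0,"wy": 0,"wz": 0},
    {"tx": -2.7,"ty": -1.4,"tz": 0.4,"wx": 0,"wy": 0,"wz": 0}
  ]
}}

```text
t: 4.52
tcp_pos: [499.4, 117.1, 25.3]
ee_rot: [0.457, 0.889, 0.0, 0.0]
ft_force: [0.3, -0.1, 0.1]
grip_width: 0.1
gripper_force: 0.0
```

{"name": "play_rows", "arguments": {
  "steps": [
    {"tx": 0,"ty": 0,"tz": 0.1,"wx": 0,"wy": 0,"wz": 0},
    {"tx": 0,"ty": 0,"tz": 0.2,"wx": 0,"wy": 0,"wz": 0},
    {"tx": 0,"ty": 0,"tz": 0.3,"wx": 0,"wy": 0,"wz": 0},
    {"tx": 0,"ty": 0,"tz": 0.3,"wx": 0,"wy": 0,"wz": 0},
    {"tx": 0,"ty": 0,"tz": 0.3,"wx": 0,"wy": 0,"wz": 0}
  ]
}}

```text
t: 4.93
tcp_pos: [498.9, 118.3, 22.2]
ee_rot: [0.456, 0.89, -0.0, -0.0]
ft_force: [0.1, 0.6, 0.8]
grip_width: 0.3
gripper_force: 0.0
```

Run:
```python
from h import *
import cv2
report();s=env.read_state();print(s['tcp_pos'],s['ft_force'],s['joint_pos'].round(4))
# gripper tip seen from the top and scene cameras: where would the TCP project
for n in('top','scene'):
    c=imaging.get_calibration(n);im=imaging.capture(n);cv2.imwrite(f'pics/{n}5.png',im[:,:,::-1])
    for dz in(0,15,32,60):
        q=proj(c,s['tcp_pos']+[0,0,dz]);u,v=q.round().astype(int);print(n,dz,q.round(1),im[v-1:v+2,u-1:u+2].max(axis=2).tolist())
```

```text
t 4.93 corner [  9.  -44.7] r 79.6 theta -0.176 F(clamp) [ 0.62 -0.2 ] front N -0.48 z 22.2 tool F [ 0.46  0.45 -0.85] M [-0.022  0.037 -0.002]
[498.93872096 118.28478819  22.21440715] [0.09879612 0.63917226 0.84833234] [ 1.0900e-01  3.8740e-01 -4.0680e-01  7.7670e-01  1.0000e-04  1.0563e+00]
top 0 [275.3 203.4] [[53, 47, 46], [49, 41, 43], [47, 48, 47]]
top 15 [274.5 202.6] [[53, 47, 46], [49, 41, 43], [47, 48, 47]]
top 32 [273.6 201.7] [[58, 55, 52], [53, 53, 47], [53, 49, 41]]
top 60 [272.  200.1] [[77, 82, 73], [83, 74, 62], [73, 63, 58]]
scene 0 [359.6 252.8] [[186, 187, 187], [167, 187, 186], [125, 158, 186]]
scene 15 [360.1 248.5] [[99, 98, 62], [179, 183, 179], [190, 191, 192]]
scene 32 [360.6 243.5] [[47, 48, 45], [47, 44, 42], [48, 42, 43]]
scene 60 [361.5 235.1] [[96, 102, 104], [93, 92, 97], [69, 73, 68]]
```

Run:
```python
import cv2,numpy as np
a=cv2.imread('pics/scene0.png').astype(int);b=cv2.imread('pics/scene5.png').astype(int)
d=np.abs(a-b).max(2)
print('cols',list(range(344,384,2)))
for v in range(222,268,2):print(v,' '.join(f'{x:3d}' for x in d[v,344:384:2]),'|',' '.join(f'{x:3d}' for x in b[v,344:384:2].max(1)))
```

```text
cols [344, 346, 348, 350, 352, 354, 356, 358, 360, 362, 364, 366, 368, 370, 372, 374, 376, 378, 380, 382]
222   8   7   8   9   5  27 138 134 119 114 104 132 139 127   5   8   8  11   7   6 | 182 187 187 185 184 151  45  45  56  69  74  46  42  48 183 187 186 185 182 179
224   7   8   6   9   8   9 136 129 133  96  98 134 136  71   7   9   6   5   9  11 | 197 195 182 187 187 187  43  50  48  82  79  42  45 104 184 185 182 182 184 185
226   4   6   7   9   7   8 129 141 122  95 104 133 132   2  10  10   7   8   9   8 | 166 188 197 197 185 185  49  41  61  87  76  41  41 179 184 188 185 186 186 186
228   5   6   8   8   7  23 135 128 105  97 110 132 130   5   9   9   8   8   9   9 | 157 164 169 198 199 167  48  52  75  85  66  46  44 183 184 187 185 183 186 187
230   6   6   7   7   8   3 144 147 108  92 123 136 129   4   7  10   9  10  11   7 | 131 141 136 173 198 193  47  46  83  82  55  44  47 184 184 186 186 188 185 184
232   4   7   4   6   8   8  44 111 110 101  93  72   7   8   6   9   9   8   7   9 | 105 112  96 193 195 196 144  81  86  87  94 100 170 185 186 184 186 189 185 18
[... 2123 characters left out ...]
  87  85  87  86  80 186 190 191 193
260   6   6   6  10   9   4  12   7   8   9   7   8   7   6   2   8   8   8   7  11 |  81 128 122 130 147  94 106 118 139 132  92  87  85  85  85 181 186 188 188 190
262   5   3   4  10   4   3   7   5   7   4   6   6   7   5   9   8   9   8  10   7 |  47  51  91 144  94  64 121  87  91  95  93  86  87  89  91 161 187 187 188 187
264   6   4   6   3   7   3   4   6   1   5   3   4   5   6   7   5   7   9   5   6 |  53  55  51  47  93 114  94 123  75  68  84  82  85  85  54  50  92 162 185 186
266   3   9   1   2   4   7   3   7   7   6   1   1   6   2   3   9   3   3   5   7 |  54  54  50  49  50  49  66  88 119  99  81  81  86  80  33  33  37  48  92 162
```

Run:
```python
from h import *
import itertools
s=env.read_state();T=Ro.from_quat(s['ee_rot']).as_matrix();sc=imaging.get_calibration('scene');w=imaging.get_calibration('wrist')
for dz in(0,10,15,20,25,30,35):
    q=np.array([proj(sc,s['tcp_pos']+T@np.array([x,y,-dz])) for x,y in itertools.product((-11,11),(-8,8))])
    print(dz,q.min(0).round(1),q.max(0).round(1),'wrist rows x=11,7,4:',[proj(w,s['tcp_pos']+T@np.array([x,8.,-dz]),True)[1].round(1) for x in(11,7,4)])
```

```text
0 [354.8 249.9] [364.3 255.7] wrist rows x=11,7,4: [np.float64(219.1), np.float64(225.3), np.float64(229.9)]
10 [355.1 247.1] [364.6 252.8] wrist rows x=11,7,4: [np.float64(225.8), np.float64(232.3), np.float64(237.1)]
15 [355.2 245.6] [364.8 251.4] wrist rows x=11,7,4: [np.float64(229.4), np.float64(236.0), np.float64(240.9)]
20 [355.4 244.2] [365.  249.9] wrist rows x=11,7,4: [np.float64(233.2), np.float64(240.0), np.float64(245.0)]
25 [355.5 242.7] [365.1 248.4] wrist rows x=11,7,4: [np.float64(237.2), np.float64(244.2), np.float64(249.3)]
30 [355.6 241.2] [365.3 247. ] wrist rows x=11,7,4: [np.float64(241.5), np.float64(248.6), np.float64(253.8)]
35 [355.8 239.7] [365.5 245.5] wrist rows x=11,7,4: [np.float64(246.0), np.float64(253.2), np.float64(258.5)]
```

Both cameras agree that the real finger tips lie about 29 mm above the reported TCP, so the finger passed over the trigger. Before going lower I check where the wide gripper body begins.

Run:
```python
from h import *
import cv2
a=cv2.imread('pics/scene0.png').astype(int);b=cv2.imread('pics/scene5.png').astype(int)
d=np.abs(a-b).max(2)>25
s=env.read_state();sc=imaging.get_calibration('scene')
for dz in range(20,200,8):
    u,v=proj(sc,s['tcp_pos']+[0,0,dz]).round().astype(int);c=np.flatnonzero(d[v,u-60:u+60])+u-60
    o,_=ray(sc,u,v);k=np.linalg.norm(o-s['tcp_pos'])/sc['fx']
    print(dz,v,u,c.min() if len(c) else None,c.max() if len(c) else None,'mm',round(len(c)*k))
```

```text
20 247 360 357 364 mm 20
28 245 360 356 364 mm 22
36 242 361 356 365 mm 24
44 240 361 356 366 mm 27
52 238 361 355 366 mm 29
60 235 361 355 367 mm 32
68 233 362 356 367 mm 29
76 230 362 355 369 mm 37
84 228 362 355 369 mm 37
92 225 363 355 370 mm 39
100 223 363 355 371 mm 41
108 220 363 354 371 mm 44
116 217 363 355 371 mm 41
124 215 364 355 372 mm 44
132 212 364 353 377 mm 61
140 210 364 351 379 mm 71
148 207 365 349 381 mm 81
156 204 365 348 381 mm 83
164 201 365 348 382 mm 85
172 199 365 348 382 mm 85
180 196 366 348 382 mm 85
188 193 366 349 383 mm 85
196 190 366 349 383 mm 85
```

{"name": "play_rows", "arguments": {
  "steps": [
    {"tx": 0,"ty": 0,"tz": 0.6,"wx": 0,"wy": 0,"wz": 0},
    {"tx": 0,"ty": 0,"tz": 1.2,"wx": 0,"wy": 0,"wz": 0},
    {"tx": 0,"ty": 0,"tz": 1.8,"wx": 0,"wy": 0,"wz": 0},
    {"tx": 0,"ty": 0,"tz": 2.3,"wx": 0,"wy": 0,"wz": 0},
    {"tx": 0,"ty": 0,"tz": 2.3,"wx": 0,"wy": 0,"wz": 0}
  ]
}}

```text
t: 5.45
tcp_pos: [497.7, 117.9, -2.3]
ee_rot: [0.456, 0.89, -0.001, -0.001]
ft_force: [0.1, -0.4, 0.3]
grip_width: 0.2
gripper_force: 0.0
```

{"name": "play_rows", "arguments": {
  "steps": [
    {"tx": 0.36,"ty": 0.18,"tz": 0,"wx": 0,"wy": 0,"wz": 0},
    {"tx": 0.72,"ty": 0.36,"tz": 0,"wx": 0,"wy": 0,"wz": 0},
    {"tx": 1.08,"ty": 0.55,"tz": 0,"wx": 0,"wy": 0,"wz": 0},
    {"tx": 1.42,"ty": 0.73,"tz": 0,"wx": 0,"wy": 0,"wz": 0},
    {"tx": 1.6,"ty": 0.82,"tz": 0,"wx": 0,"wy": 0,"wz": 0}
  ]
}}

```text
t: 5.87
tcp_pos: [496.4, 136.1, -0.5]
ee_rot: [0.456, 0.89, -0.0, 0.0]
ft_force: [-0.8, -2.8, -0.1]
grip_width: -0.2
gripper_force: 1.1
```

```bash
python3 -c "
from h import *
report()
print(env.read_state()['ft_force'])"
```

```text
t 5.87 corner [ -8.9 -44.4] r 72.3 theta 0.048 F(clamp) [-2.6   1.27] front N 2.11 z -0.5 tool F [-1.75 -2.31  0.09] M [ 0.393 -0.352  0.005]
[-0.84884672 -2.76962175 -0.08371709]
```

{"name": "play_rows", "arguments": {
  "steps": [
    {"tx": 0.3,"ty": 0.13,"tz": 0,"wx": 0,"wy": 0,"wz": 0},
    {"tx": 0.6,"ty": 0.26,"tz": 0,"wx": 0,"wy": 0,"wz": 0},
    {"tx": 0.9,"ty": 0.4,"tz": 0,"wx": 0,"wy": 0,"wz": 0},
    {"tx": 1.2,"ty": 0.53,"tz": 0,"wx": 0,"wy": 0,"wz": 0},
    {"tx": 1.5,"ty": 0.66,"tz": 0,"wx": 0,"wy": 0,"wz": 0}
  ]
}}

```text
t: 6.28
tcp_pos: [491.7, 150.2, -0.9]
ee_rot: [0.457, 0.89, -0.002, 0.0]
ft_force: [-2.6, -7.2, 2.5]
grip_width: -0.2
gripper_force: 2.9
```

```bash
python3 -c "
from h import *
report()"
```

```text
t 6.28 corner [-23.6 -46.8] r 71.8 theta 0.255 F(clamp) [-6.72  3.7 ] front N 6.31 z -0.9 tool F [-4.35 -6.33 -2.47] M [ 1.013 -0.707 -0.002]
```

{"name": "play_rows", "arguments": {
  "steps": [
    {"tx": 0.3,"ty": 0.15,"tz": 0,"wx": 0,"wy": 0,"wz": 0},
    {"tx": 0.6,"ty": 0.3,"tz": 0,"wx": 0,"wy": 0,"wz": 0},
    {"tx": 0.9,"ty": 0.46,"tz": 0,"wx": 0,"wy": 0,"wz": 0},
    {"tx": 1.2,"ty": 0.61,"tz": 0,"wx": 0,"wy": 0,"wz": 0},
    {"tx": 1.3,"ty": 0.66,"tz": 0,"wx": 0,"wy": 0,"wz": 0}
  ]
}}

```text
t: 6.7
tcp_pos: [489.4, 164.7, -1.0]
ee_rot: [0.457, 0.89, -0.002, -0.0]
ft_force: [-1.3, -6.9, 1.8]
grip_width: -0.1
gripper_force: 3.5
```

```bash
cat >> h.py <<'E'
def foot(im,c,lo=125,hi=215,y=55,z=37):
    "brightness profile along the jaw foot line, clamp x"
    return [(x,int(im[tuple(proj(c,cl(x,y,z)).round().astype(int)[::-1])].max())) for x in np.arange(lo,hi,2)]
E
python3 - <<'E'
from h import *
import cv2
report()
c=imaging.get_calibration('top');im=imaging.capture('top');b=cv2.imread('pics/top0.png')[:,:,::-1]
cv2.imwrite('pics/top6.png',im[:,:,::-1])
for I in(b,im):print(' '.join(f'{x}:{v}' for x,v in foot(I,c,70,215)))
E
```

```text
t 6.70 corner [-38.3 -46.8] r 72.1 theta 0.459 F(clamp) [-6.58  2.37] front N 6.76 z -1.0 tool F [-4.82 -5.08 -1.79] M [ 0.948 -0.805  0.063]
70:114 72:101 74:152 76:152 78:161 80:157 82:156 84:156 86:146 88:138 90:136 92:136 94:139 96:140 98:140 100:124 102:103 104:97 106:97 108:100 110:101 112:99 114:100 116:99 118:105 120:101 122:101 124:100 126:99 128:99 130:120 132:156 134:165 136:165 138:163 140:162 142:143 144:143 146:103 148:88 150:91 152:91 154:88 156:91 158:89 160:89 162:87 164:86 166:86 168:88 170:89 172:109 174:109 176:141 178:142 180:135 182:135 184:135 186:141 188:157 190:157 192:162 194:141 196:141 198:79 200:51 202:82 204:88 206:94 208:94 210:96 212:96 214:95
70:128 72:120 74:165 76:165 78:179 80:175 82:165 84:165 86:153 88:151 90:153 92:153 94:160 96:149 98:149 100:122 102:112 104:114 106:114 108:111 110:114 112:113 114:115 116:117 118:114 120:113 122:113 124:115 126:121 128:121 130:153 132:181 134:181 136:181 138:183 140:175 142:137 144:137 146:100 148:101 150:99 152:99 154:102 156:102 158:103 160:103 162:100 164:105 166:105 168:105 170:124 172:151 174:151 176:158 178:156 180:151 182:151 184:162 186:160 188:102 190:102 192:87 194:123 196:123 198:117 200:111 202:106 204:108 206:106 208:108 210:115 212:115 214:109
```

{"name": "play_rows", "arguments": {
  "steps": [
    {"tx": 0.2,"ty": 0.1,"tz": 0,"wx": 0,"wy": 0,"wz": 0},
    {"tx": 0.4,"ty": 0.2,"tz": 0,"wx": 0,"wy": 0,"wz": 0},
    {"tx": 0.4,"ty": 0.2,"tz": 0,"wx": 0,"wy": 0,"wz": 0},
    {"tx": -0.5,"ty": -0.25,"tz": 0,"wx": 0,"wy": 0,"wz": 0},
    {"tx": -1.3,"ty": -0.65,"tz": 0,"wx": 0,"wy": 0,"wz": 0}
  ]
}}

```text
t: 7.17
tcp_pos: [493.5, 151.6, -0.6]
ee_rot: [0.456, 0.89, 0.0, 0.0]
ft_force: [0.9, -0.5, -0.7]
grip_width: -0.1
gripper_force: 0.0
```

{"name": "play_rows", "arguments": {
  "steps": [
    {"tx": -0.8,"ty": -0.4,"tz": 0,"wx": 0,"wy": 0,"wz": 0},
    {"tx": -1.6,"ty": -0.8,"tz": 0,"wx": 0,"wy": 0,"wz": 0},
    {"tx": -2.3,"ty": -1.2,"tz": 0,"wx": 0,"wy": 0,"wz": 0},
    {"tx": -2.6,"ty": -1.4,"tz": 0,"wx": 0,"wy": 0,"wz": 0},
    {"tx": -2.6,"ty": -1.4,"tz": 0,"wx": 0,"wy": 0,"wz": 0}
  ]
}}

```text
t: 7.58
tcp_pos: [496.8, 121.7, -0.8]
ee_rot: [0.457, 0.889, 0.0, -0.0]
ft_force: [0.1, 0.2, -0.2]
grip_width: 0.3
gripper_force: 0.0
```

```bash
cat >> h.py <<'E'
def look(n):
    import cv2
    report();c=imaging.get_calibration('top');im=imaging.capture('top');cv2.imwrite(f'pics/{n}.png',im[:,:,::-1])
    print(' '.join(f'{x}:{v}' for x,v in foot(im,c,68,206)))
E
python3 -c "
from h import *
look('top7')"
```

```text
t 7.58 corner [  5.3 -46.2] r 79.2 theta -0.125 F(clamp) [ 0.14 -0.11] front N -0.09 z -0.8 tool F [0.08 0.16 0.24] M [-0.006 -0.03  -0.002]
68:138 70:126 72:116 74:168 76:168 78:174 80:165 82:154 84:154 86:152 88:150 90:158 92:158 94:161 96:134 98:134 100:107 102:113 104:113 106:113 108:112 110:114 112:114 114:115 116:112 118:111 120:114 122:114 124:111 126:148 128:148 130:174 132:181 134:178 136:178 138:177 140:148 142:105 144:105 146:100 148:98 150:102 152:102 154:102 156:101 158:98 160:98 162:100 164:106 166:106 168:98 170:121 172:146 174:146 176:153 178:151 180:156 182:156 184:153 186:101 188:77 190:77 192:117 194:113 196:113 198:114 200:106 202:99 204:109
```

{"name": "play_rows", "arguments": {
  "steps": [
    {"tx": 0.45,"ty": 0.23,"tz": 0,"wx": 0,"wy": 0,"wz": 0},
    {"tx": 0.9,"ty": 0.46,"tz": 0,"wx": 0,"wy": 0,"wz": 0},
    {"tx": 1.25,"ty": 0.64,"tz": 0,"wx": 0,"wy": 0,"wz": 0},
    {"tx": 1.6,"ty": 0.82,"tz": 0,"wx": 0,"wy": 0,"wz": 0},
    {"tx": 1.8,"ty": 0.92,"tz": 0,"wx": 0,"wy": 0,"wz": 0}
  ]
}}

```text
t: 8.05
tcp_pos: [492.9, 142.3, -0.9]
ee_rot: [0.456, 0.89, -0.001, 0.0]
ft_force: [-2.3, -7.1, 1.8]
grip_width: 0.1
gripper_force: 2.8
```

{"name": "play_rows", "arguments": {
  "steps": [
    {"tx": 0.25,"ty": 0.13,"tz": 0,"wx": 0,"wy": 0,"wz": 0},
    {"tx": 0.5,"ty": 0.26,"tz": 0,"wx": 0,"wy": 0,"wz": 0},
    {"tx": 0.75,"ty": 0.38,"tz": 0,"wx": 0,"wy": 0,"wz": 0},
    {"tx": 1.0,"ty": 0.5,"tz": 0,"wx": 0,"wy": 0,"wz": 0},
    {"tx": 1.25,"ty": 0.63,"tz": 0,"wx": 0,"wy": 0,"wz": 0}
  ]
}}

```text
t: 8.47
tcp_pos: [489.7, 154.8, -1.2]
ee_rot: [0.457, 0.89, -0.003, -0.0]
ft_force: [-3.1, -7.9, 2.0]
grip_width: 0.3
gripper_force: 3.8
```

```bash
python3 -c "
from h import *
report()"
```

```text
t 8.47 corner [-28.5 -48. ] r 72.8 theta 0.321 F(clamp) [-7.31  4.26] front N 7.24 z -1.2 tool F [-4.62 -7.1  -1.94] M [ 1.261 -0.861 -0.052]
```

{"name": "play_rows", "arguments": {
  "steps": [
    {"tx": 0.25,"ty": 0.13,"tz": 0,"wx": 0,"wy": 0,"wz": 0},
    {"tx": 0.5,"ty": 0.26,"tz": 0,"wx": 0,"wy": 0,"wz": 0},
    {"tx": 0.75,"ty": 0.38,"tz": 0,"wx": 0,"wy": 0,"wz": 0},
    {"tx": 1.0,"ty": 0.5,"tz": 0,"wx": 0,"wy": 0,"wz": 0},
    {"tx": 1.15,"ty": 0.58,"tz": 0,"wx": 0,"wy": 0,"wz": 0}
  ]
}}

```text
t: 8.88
tcp_pos: [488.4, 167.8, -1.2]
ee_rot: [0.457, 0.89, -0.002, 0.0]
ft_force: [-1.8, -7.3, 0.3]
grip_width: -0.0
gripper_force: 3.9
```

```bash
python3 -c "
from h import *
look('top8')"
```

```text
t 8.88 corner [-41.5 -47.4] r 73.0 theta 0.499 F(clamp) [-6.97  2.95] front N 7.39 z -1.2 tool F [-4.9  -5.77 -0.3 ] M [ 0.968 -0.98   0.028]
68:139 70:136 72:156 74:155 76:155 78:152 80:154 82:157 84:157 86:147 88:122 90:112 92:112 94:115 96:112 98:112 100:117 102:114 104:113 106:113 108:114 110:114 112:115 114:116 116:124 118:157 120:178 122:178 124:179 126:180 128:180 130:180 132:131 134:104 136:104 138:102 140:103 142:103 144:103 146:101 148:98 150:101 152:101 154:103 156:103 158:120 160:120 162:150 164:156 166:156 168:152 170:152 172:161 174:161 176:159 178:102 180:83 182:83 184:126 186:111 188:105 190:105 192:117 194:113 196:113 198:105 200:109 202:114 204:116
```

{"name": "play_rows", "arguments": {
  "steps": [
    {"tx": 0.2,"ty": 0.1,"tz": 0,"wx": 0,"wy": 0,"wz": 0},
    {"tx": 0.2,"ty": 0.1,"tz": 0,"wx": 0,"wy": 0,"wz": 0},
    {"tx": -0.6,"ty": -0.3,"tz": 0,"wx": 0,"wy": 0,"wz": 0},
    {"tx": -1.4,"ty": -0.7,"tz": 0,"wx": 0,"wy": 0,"wz": 0},
    {"tx": -2.2,"ty": -1.1,"tz": 0,"wx": 0,"wy": 0,"wz": 0}
  ]
}}

```text
t: 9.35
tcp_pos: [494.1, 144.6, -0.6]
ee_rot: [0.456, 0.89, 0.001, 0.0]
ft_force: [1.1, -0.1, 0.8]
grip_width: -0.0
gripper_force: 0.4
```

{"name": "play_rows", "arguments": {
  "steps": [
    {"tx": -0.8,"ty": -0.4,"tz": 0,"wx": 0,"wy": 0,"wz": 0},
    {"tx": -1.6,"ty": -0.8,"tz": 0,"wx": 0,"wy": 0,"wz": 0},
    {"tx": -2,"ty": -1.05,"tz": 0,"wx": 0,"wy": 0,"wz": 0},
    {"tx": -2,"ty": -1.05,"tz": 0,"wx": 0,"wy": 0,"wz": 0},
    {"tx": -2,"ty": -1.05,"tz": 0,"wx": 0,"wy": 0,"wz": 0}
  ]
}}

```text
t: 9.77
tcp_pos: [496.7, 122.4, -0.7]
ee_rot: [0.457, 0.89, 0.0, -0.0]
ft_force: [-0.4, -0.5, -0.8]
grip_width: -0.0
gripper_force: 0.0
```

```bash
python3 -c "
from h import *
look('top9')"
```

```text
t 9.77 corner [  4.7 -46.2] r 79.0 theta -0.117 F(clamp) [-0.44  0.43] front N 0.23 z -0.7 tool F [-0.21 -0.58  0.83] M [0.008 0.004 0.021]
68:136 70:132 72:154 74:158 76:158 78:150 80:152 82:156 84:156 86:145 88:121 90:105 92:105 94:112 96:114 98:114 100:111 102:111 104:114 106:114 108:111 110:115 112:115 114:112 116:127 118:157 120:175 122:175 124:180 126:181 128:181 130:176 132:130 134:101 136:101 138:103 140:99 142:100 144:100 146:99 148:99 150:100 152:100 154:103 156:102 158:121 160:121 162:151 164:155 166:155 168:153 170:152 172:160 174:160 176:156 178:104 180:85 182:85 184:126 186:116 188:107 190:107 192:117 194:115 196:115 198:105 200:107 202:110 204:113
```

{"name": "play_rows", "arguments": {
  "steps": [
    {"tx": 0.4,"ty": 0.2,"tz": 0,"wx": 0,"wy": 0,"wz": 0},
    {"tx": 0.8,"ty": 0.41,"tz": 0,"wx": 0,"wy": 0,"wz": 0},
    {"tx": 1.05,"ty": 0.54,"tz": 0,"wx": 0,"wy": 0,"wz": 0},
    {"tx": 1.3,"ty": 0.66,"tz": 0,"wx": 0,"wy": 0,"wz": 0},
    {"tx": 1.5,"ty": 0.76,"tz": 0,"wx": 0,"wy": 0,"wz": 0}
  ]
}}

```text
t: 10.23
tcp_pos: [493.6, 139.4, -0.8]
ee_rot: [0.456, 0.89, -0.001, -0.0]
ft_force: [-0.7, -3.4, 0.1]
grip_width: -0.1
gripper_force: 1.3
```

```bash
python3 -c "
from h import *
look('top10')"
```

```text
t 10.23 corner [-12.6 -46.6] r 73.5 theta 0.104 F(clamp) [-3.25  1.24] front N 2.90 z -0.8 tool F [-2.35 -2.57 -0.12] M [ 0.437 -0.393  0.001]
68:135 70:133 72:156 74:158 76:158 78:152 80:155 82:156 84:156 86:147 88:119 90:113 92:113 94:113 96:113 98:113 100:114 102:115 104:115 106:115 108:116 110:113 112:113 114:113 116:125 118:158 120:175 122:175 124:180 126:180 128:180 130:176 132:131 134:100 136:100 138:100 140:103 142:99 144:99 146:101 148:99 150:100 152:100 154:102 156:106 158:119 160:119 162:148 164:155 166:155 168:153 170:153 172:161 174:161 176:157 178:100 180:87 182:87 184:126 186:114 188:107 190:107 192:118 194:113 196:113 198:103 200:107 202:109 204:113
```

{"name": "play_rows", "arguments": {
  "steps": [
    {"tx": 0.2,"ty": 0.1,"tz": 0,"wx": 0,"wy": 0,"wz": 0},
    {"tx": 0.4,"ty": 0.2,"tz": 0,"wx": 0,"wy": 0,"wz": 0},
    {"tx": 0.6,"ty": 0.3,"tz": 0,"wx": 0,"wy": 0,"wz": 0},
    {"tx": 0.8,"ty": 0.4,"tz": 0,"wx": 0,"wy": 0,"wz": 0},
    {"tx": 1.0,"ty": 0.5,"tz": 0,"wx": 0,"wy": 0,"wz": 0}
  ]
}}

```text
t: 10.7
tcp_pos: [490.8, 147.2, -1.0]
ee_rot: [0.457, 0.889, -0.003, 0.0]
ft_force: [-3.3, -10.9, 4.0]
grip_width: 0.1
gripper_force: 5.0
```

```bash
python3 -c "
from h import *
look('top11')"
```

```text
t 10.70 corner [-20.8 -48.1] r 73.5 theta 0.216 F(clamp) [-10.24   4.99] front N 9.65 z -1.0 tool F [-6.93 -9.07 -3.97] M [ 1.703 -1.227 -0.11 ]
68:136 70:135 72:155 74:156 76:156 78:151 80:153 82:154 84:154 86:149 88:122 90:111 92:111 94:114 96:114 98:114 100:114 102:115 104:117 106:117 108:116 110:112 112:113 114:112 116:126 118:157 120:175 122:175 124:183 126:182 128:182 130:170 132:116 134:102 136:102 138:100 140:101 142:99 144:99 146:99 148:100 150:102 152:102 154:102 156:101 158:123 160:123 162:146 164:155 166:155 168:152 170:156 172:157 174:157 176:140 178:93 180:94 182:94 184:127 186:117 188:105 190:105 192:108 194:111 196:111 198:106 200:116 202:111 204:116
```

{"name": "play_rows", "arguments": {
  "steps": [
    {"tx": 0.2,"ty": 0.1,"tz": 0,"wx": 0,"wy": 0,"wz": 0},
    {"tx": 0.4,"ty": 0.2,"tz": 0,"wx": 0,"wy": 0,"wz": 0},
    {"tx": 0.6,"ty": 0.3,"tz": 0,"wx": 0,"wy": 0,"wz": 0},
    {"tx": 0.8,"ty": 0.4,"tz": 0,"wx": 0,"wy": 0,"wz": 0},
    {"tx": 0.8,"ty": 0.4,"tz": 0,"wx": 0,"wy": 0,"wz": 0}
  ]
}}

```text
t: 11.17
tcp_pos: [488.8, 156.1, -1.1]
ee_rot: [0.457, 0.889, -0.004, 0.0]
ft_force: [-4.4, -9.9, 4.0]
grip_width: -0.0
gripper_force: 5.1
```

```bash
python3 -c "
from h import *
look('top12')"
```

```text
t 11.17 corner [-29.9 -48.7] r 73.5 theta 0.340 F(clamp) [-9.12  5.95] front N 9.22 z -1.1 tool F [-5.5  -9.43 -3.89] M [ 1.643 -1.133 -0.026]
68:137 70:135 72:157 74:155 76:155 78:151 80:156 82:159 84:159 86:149 88:122 90:109 92:109 94:115 96:116 98:116 100:111 102:116 104:114 106:114 108:115 110:113 112:116 114:110 116:128 118:160 120:177 122:177 124:180 126:153 128:153 130:113 132:104 134:103 136:103 138:98 140:100 142:103 144:103 146:97 148:99 150:106 152:106 154:103 156:127 158:156 160:156 162:157 164:152 166:152 168:157 170:157 172:118 174:118 176:75 178:96 180:119 182:119 184:114 186:108 188:107 190:107 192:109 194:108 196:108 198:103 200:109 202:130 204:133
```

{"name": "play_rows", "arguments": {
  "steps": [
    {"tx": 0.25,"ty": 0.12,"tz": 0,"wx": 0,"wy": 0,"wz": 0},
    {"tx": 0.5,"ty": 0.24,"tz": 0,"wx": 0,"wy": 0,"wz": 0},
    {"tx": 0.75,"ty": 0.37,"tz": 0,"wx": 0,"wy": 0,"wz": 0},
    {"tx": 1.0,"ty": 0.5,"tz": 0,"wx": 0,"wy": 0,"wz": 0},
    {"tx": 1.2,"ty": 0.6,"tz": 0,"wx": 0,"wy": 0,"wz": 0}
  ]
}}

```text
t: 11.63
tcp_pos: [487.6, 169.1, -1.1]
ee_rot: [0.457, 0.889, -0.003, 0.001]
ft_force: [-1.0, -12.3, 1.2]
grip_width: -0.2
gripper_force: 5.7
```

```bash
python3 -c "
from h import *
report()"
```

```text
t 11.63 corner [-42.9 -47.8] r 73.7 theta 0.517 F(clamp) [-12.03   2.92] front N 12.55 z -1.1 tool F [-9.45 -8.   -1.09] M [ 1.4   -1.611  0.062]
```

{"name": "play_rows", "arguments": {
  "steps": [
    {"tx": -0.7,"ty": -0.35,"tz": 0,"wx": 0,"wy": 0,"wz": 0},
    {"tx": -1.5,"ty": -0.75,"tz": 0,"wx": 0,"wy": 0,"wz": 0},
    {"tx": -2.3,"ty": -1.15,"tz": 0,"wx": 0,"wy": 0,"wz": 0},
    {"tx": -3.1,"ty": -1.55,"tz": 0,"wx": 0,"wy": 0,"wz": 0},
    {"tx": -3.9,"ty": -1.95,"tz": 0,"wx": 0,"wy": 0,"wz": 0}
  ]
}}

```text
t: 12.05
tcp_pos: [497.1, 128.7, -0.3]
ee_rot: [0.456, 0.89, 0.001, 0.001]
ft_force: [-0.1, 0.2, 0.5]
grip_width: -0.1
gripper_force: 0.0
```

{"name": "play_rows", "arguments": {
  "steps": [
    {"tx": -0.3,"ty": -0.15,"tz": 0,"wx": 0,"wy": 0,"wz": 0},
    {"tx": -0.3,"ty": -0.15,"tz": 0,"wx": 0,"wy": 0,"wz": 0},
    {"tx": -0.3,"ty": -0.15,"tz": 0,"wx": 0,"wy": 0,"wz": 0}
  ]
}}

```text
t: 12.3
tcp_pos: [496.4, 125.9, -0.6]
ee_rot: [0.457, 0.89, 0.0, -0.0]
ft_force: [-0.9, -0.3, -0.0]
grip_width: -0.1
gripper_force: 0.0
```

```bash
python3 -c "
from h import *
look('top13')"
```

```text
t 12.30 corner [  1.2 -45.9] r 77.3 theta -0.076 F(clamp) [-0.12  0.92] front N -0.28 z -0.6 tool F [ 0.31 -0.88  0.02] M [0.021 0.003 0.002]
68:136 70:136 72:156 74:155 76:155 78:150 80:154 82:155 84:155 86:147 88:120 90:111 92:111 94:112 96:115 98:115 100:111 102:114 104:116 106:116 108:113 110:114 112:115 114:109 116:126 118:158 120:164 122:164 124:128 126:101 128:101 130:100 132:96 134:102 136:102 138:103 140:100 142:97 144:97 146:102 148:104 150:126 152:126 154:156 156:160 158:149 160:149 162:153 164:159 166:159 168:125 170:74 172:97 174:97 176:122 178:115 180:104 182:104 184:105 186:103 188:110 190:110 192:118 194:110 196:110 198:111 200:115 202:107 204:101
```

{"name": "play_rows", "arguments": {
  "steps": [
    {"tx": 0.3,"ty": 0.15,"tz": 0,"wx": 0,"wy": 0,"wz": 0},
    {"tx": 0.6,"ty": 0.31,"tz": 0,"wx": 0,"wy": 0,"wz": 0},
    {"tx": 0.9,"ty": 0.46,"tz": 0,"wx": 0,"wy": 0,"wz": 0},
    {"tx": 1.1,"ty": 0.57,"tz": 0,"wx": 0,"wy": 0,"wz": 0},
    {"tx": 1.3,"ty": 0.67,"tz": 0,"wx": 0,"wy": 0,"wz": 0}
  ]
}}

```text
t: 12.77
tcp_pos: [493.2, 138.8, -0.9]
ee_rot: [0.456, 0.89, -0.002, 0.001]
ft_force: [-2.6, -9.4, 3.1]
grip_width: -0.5
gripper_force: 3.9
```

```bash
python3 -c "
from h import *
report()"
```

```text
t 12.77 corner [-12.2 -47.1] r 74.1 theta 0.098 F(clamp) [-8.89  4.  ] front N 7.83 z -0.9 tool F [-6.16 -7.58 -3.02] M [ 1.252 -1.139 -0.114]
```

{"name": "play_rows", "arguments": {
  "steps": [
    {"tx": 0.15,"ty": 0.07,"tz": 0,"wx": 0,"wy": 0,"wz": 0},
    {"tx": 0.3,"ty": 0.15,"tz": 0,"wx": 0,"wy": 0,"wz": 0},
    {"tx": 0.45,"ty": 0.22,"tz": 0,"wx": 0,"wy": 0,"wz": 0},
    {"tx": 0.6,"ty": 0.3,"tz": 0,"wx": 0,"wy": 0,"wz": 0},
    {"tx": 0.6,"ty": 0.3,"tz": 0,"wx": 0,"wy": 0,"wz": 0}
  ]
}}

```text
t: 13.18
tcp_pos: [491.2, 144.4, -1.1]
ee_rot: [0.457, 0.89, -0.004, 0.0]
ft_force: [-3.1, -9.9, 4.4]
grip_width: -0.1
gripper_force: 4.5
```

```bash
python3 -c "
from h import *
look('top14')"
```

```text
t 13.18 corner [-17.9 -48.2] r 73.9 theta 0.177 F(clamp) [-9.24  4.65] front N 8.52 z -1.1 tool F [-6.19 -8.33 -4.33] M [ 1.482 -1.154 -0.02 ]
68:136 70:131 72:159 74:157 76:157 78:152 80:153 82:156 84:156 86:146 88:122 90:108 92:108 94:112 96:113 98:113 100:113 102:112 104:114 106:114 108:117 110:113 112:117 114:112 116:127 118:150 120:142 122:142 124:110 126:99 128:99 130:103 132:105 134:100 136:100 138:105 140:101 142:99 144:99 146:104 148:101 150:125 152:125 154:149 156:155 158:151 160:151 162:154 164:153 166:153 168:107 170:71 172:108 174:108 176:105 178:105 180:105 182:105 184:105 186:111 188:106 190:106 192:100 194:112 196:112 198:131 200:114 202:70 204:65
```

{"name": "play_rows", "arguments": {
  "steps": [
    {"tx": 0.15,"ty": 0.07,"tz": 0,"wx": 0,"wy": 0,"wz": 0},
    {"tx": 0.3,"ty": 0.15,"tz": 0,"wx": 0,"wy": 0,"wz": 0},
    {"tx": 0.45,"ty": 0.22,"tz": 0,"wx": 0,"wy": 0,"wz": 0},
    {"tx": 0.6,"ty": 0.3,"tz": 0,"wx": 0,"wy": 0,"wz": 0},
    {"tx": 0.6,"ty": 0.3,"tz": 0,"wx": 0,"wy": 0,"wz": 0}
  ]
}}

```text
t: 13.65
tcp_pos: [489.5, 151.0, -1.3]
ee_rot: [0.457, 0.89, -0.004, -0.0]
ft_force: [-4.0, -10.0, 4.4]
grip_width: -0.0
gripper_force: 4.6
```

```bash
python3 -c "
from h import *
look('top15')"
```

```text
t 13.65 corner [-24.7 -48.8] r 73.8 theta 0.269 F(clamp) [-9.26  5.51] front N 8.99 z -1.3 tool F [-5.82 -9.11 -4.29] M [ 1.613 -1.045 -0.063]
68:135 70:134 72:160 74:156 76:156 78:153 80:154 82:157 84:157 86:147 88:121 90:110 92:110 94:112 96:115 98:115 100:115 102:115 104:116 106:116 108:117 110:115 112:116 114:115 116:121 118:123 120:104 122:104 124:103 126:101 128:101 130:99 132:101 134:104 136:104 138:101 140:102 142:105 144:105 146:104 148:127 150:156 152:156 154:155 156:151 158:157 160:157 162:151 164:122 166:122 168:74 170:105 172:113 174:113 176:110 178:114 180:116 182:116 184:107 186:109 188:109 190:109 192:111 194:129 196:129 198:127 200:83 202:55 204:52
```

{"name": "play_rows", "arguments": {
  "steps": [
    {"tx": 0.1,"ty": 0.05,"tz": 0,"wx": 0,"wy": 0,"wz": 0},
    {"tx": 0.2,"ty": 0.1,"tz": 0,"wx": 0,"wy": 0,"wz": 0},
    {"tx": 0.3,"ty": 0.15,"tz": 0,"wx": 0,"wy": 0,"wz": 0},
    {"tx": 0.4,"ty": 0.2,"tz": 0,"wx": 0,"wy": 0,"wz": 0},
    {"tx": 0.4,"ty": 0.2,"tz": 0,"wx": 0,"wy": 0,"wz": 0}
  ]
}}

```text
t: 14.12
tcp_pos: [488.7, 155.0, -1.3]
ee_rot: [0.457, 0.89, -0.004, -0.0]
ft_force: [-4.0, -10.8, 4.6]
grip_width: -0.1
gripper_force: 5.1
```

```bash
python3 -c "
from h import *
look('top16')"
```

```text
t 14.12 corner [-28.8 -49. ] r 73.8 theta 0.325 F(clamp) [-10.04   5.62] front N 10.12 z -1.3 tool F [-6.47 -9.57 -4.49] M [ 1.638 -1.222 -0.004]
68:140 70:135 72:158 74:155 76:155 78:151 80:154 82:156 84:156 86:148 88:126 90:111 92:111 94:110 96:113 98:113 100:113 102:113 104:117 106:117 108:112 110:111 112:117 114:115 116:120 118:108 120:100 122:100 124:102 126:104 128:104 130:100 132:104 134:101 136:101 138:101 140:102 142:105 144:105 146:113 148:137 150:157 152:157 154:153 156:153 158:161 160:161 162:159 164:105 166:105 168:86 170:122 172:114 174:114 176:105 178:112 180:112 182:112 184:116 186:104 188:111 190:111 192:124 194:132 196:132 198:96 200:62 202:52 204:53
```

{"name": "play_rows", "arguments": {
  "steps": [
    {"tx": 0.1,"ty": 0.05,"tz": 0,"wx": 0,"wy": 0,"wz": 0},
    {"tx": 0.2,"ty": 0.1,"tz": 0,"wx": 0,"wy": 0,"wz": 0},
    {"tx": 0.3,"ty": 0.15,"tz": 0,"wx": 0,"wy": 0,"wz": 0},
    {"tx": 0.4,"ty": 0.2,"tz": 0,"wx": 0,"wy": 0,"wz": 0},
    {"tx": 0.4,"ty": 0.2,"tz": 0,"wx": 0,"wy": 0,"wz": 0}
  ]
}}

```text
t: 14.58
tcp_pos: [488.1, 158.7, -1.4]
ee_rot: [0.457, 0.889, -0.005, 0.0]
ft_force: [-2.7, -12.5, 4.3]
grip_width: 0.1
gripper_force: 6.3
```

```bash
python3 -c "
from h import *
look('top17')"
```

```text
t 14.58 corner [-32.5 -49.1] r 73.9 theta 0.375 F(clamp) [-11.92   4.64] front N 12.29 z -1.4 tool F [-8.6  -9.53 -4.18] M [ 1.791 -1.527  0.041]
68:137 70:136 72:157 74:159 76:159 78:152 80:155 82:157 84:157 86:149 88:120 90:110 92:110 94:111 96:112 98:112 100:115 102:116 104:117 106:117 108:113 110:113 112:118 114:115 116:122 118:120 120:104 122:104 124:103 126:99 128:99 130:100 132:105 134:104 136:104 138:98 140:101 142:104 144:104 146:119 148:151 150:158 152:158 154:153 156:154 158:163 160:163 162:158 164:103 166:103 168:96 170:124 172:119 174:119 176:108 178:112 180:110 182:110 184:108 186:104 188:111 190:111 192:125 194:125 196:125 198:85 200:55 202:52 204:57
```

{"name": "play_rows", "arguments": {
  "steps": [
    {"tx": 0.1,"ty": 0.05,"tz": 0,"wx": 0,"wy": 0,"wz": 0},
    {"tx": 0.2,"ty": 0.1,"tz": 0,"wx": 0,"wy": 0,"wz": 0},
    {"tx": 0.3,"ty": 0.15,"tz": 0,"wx": 0,"wy": 0,"wz": 0},
    {"tx": 0.3,"ty": 0.15,"tz": 0,"wx": 0,"wy": 0,"wz": 0},
    {"tx": 0.3,"ty": 0.15,"tz": 0,"wx": 0,"wy": 0,"wz": 0}
  ]
}}

```text
t: 15.05
tcp_pos: [487.7, 161.7, -1.4]
ee_rot: [0.457, 0.889, -0.005, 0.001]
ft_force: [-2.6, -13.2, 3.6]
grip_width: 0.2
gripper_force: 6.8
```

```bash
python3 -c "
from h import *
report()"
```

```text
t 15.05 corner [-35.6 -48.9] r 73.9 theta 0.417 F(clamp) [-12.64   4.65] front N 13.20 z -1.4 tool F [-9.24 -9.85 -3.43] M [ 1.827 -1.684 -0.007]
```

{"name": "play_rows", "arguments": {
  "steps": [
    {"tx": 0.1,"ty": 0.05,"tz": 0,"wx": 0,"wy": 0,"wz": 0},
    {"tx": 0.2,"ty": 0.1,"tz": 0,"wx": 0,"wy": 0,"wz": 0},
    {"tx": 0.3,"ty": 0.15,"tz": 0,"wx": 0,"wy": 0,"wz": 0},
    {"tx": 0.4,"ty": 0.2,"tz": 0,"wx": 0,"wy": 0,"wz": 0},
    {"tx": 0.4,"ty": 0.2,"tz": 0,"wx": 0,"wy": 0,"wz": 0}
  ]
}}

```text
t: 15.47
tcp_pos: [487.4, 165.6, -1.3]
ee_rot: [0.457, 0.889, -0.005, 0.001]
ft_force: [-1.2, -14.8, 2.2]
grip_width: 0.1
gripper_force: 7.6
```

```bash
cat >> h.py <<'E'
def avg(n=4):
    for _ in range(n): imaging.capture('wrist'); report()
E
python3 -c "
from h import *
avg()"
```

```text
t 15.52 corner [-39.4 -48.6] r 74.0 theta 0.468 F(clamp) [-14.76   5.21] front N 15.60 z -1.3 tool F [-10.89 -11.29  -2.95] M [ 1.93  -1.949  0.042]
t 15.57 corner [-39.4 -48.6] r 74.0 theta 0.468 F(clamp) [-14.79   4.26] front N 15.51 z -1.3 tool F [-11.35 -10.46  -4.13] M [ 1.839 -1.978  0.056]
t 15.62 corner [-39.4 -48.6] r 74.0 theta 0.468 F(clamp) [-14.23   3.99] front N 14.91 z -1.3 tool F [-10.96  -9.97  -3.27] M [ 1.869 -1.966  0.1  ]
t 15.67 corner [-39.4 -48.6] r 74.0 theta 0.468 F(clamp) [-13.91   3.82] front N 14.56 z -1.3 tool F [-10.75  -9.67  -2.77] M [ 1.854 -1.957  0.095]
```

{"name": "play_rows", "arguments": {
  "steps": [
    {"tx": -0.7,"ty": -0.3,"tz": 0,"wx": 0,"wy": 0,"wz": 0},
    {"tx": -1.5,"ty": -0.7,"tz": 0,"wx": 0,"wy": 0,"wz": 0},
    {"tx": -2.3,"ty": -1.0,"tz": 0,"wx": 0,"wy": 0,"wz": 0},
    {"tx": -3.0,"ty": -1.3,"tz": 0,"wx": 0,"wy": 0,"wz": 0},
    {"tx": -3.7,"ty": -1.65,"tz": 0,"wx": 0,"wy": 0,"wz": 0}
  ]
}}

```text
t: 16.08
tcp_pos: [498.8, 130.4, -0.3]
ee_rot: [0.456, 0.89, 0.001, 0.001]
ft_force: [0.7, -0.5, -0.7]
grip_width: 0.4
gripper_force: 0.0
```

{"name": "play_rows", "arguments": {
  "steps": [
    {"tx": 0,"ty": 0,"tz": 0,"wx": 0,"wy": 0,"wz": 0},
    {"tx": 0,"ty": 0,"tz": 0,"wx": 0,"wy": 0,"wz": 0},
    {"tx": 0.2,"ty": 0.1,"tz": 0,"wx": 0,"wy": 0,"wz": 0},
    {"tx": 0.45,"ty": 0.23,"tz": 0,"wx": 0,"wy": 0,"wz": 0},
    {"tx": 0.6,"ty": 0.31,"tz": 0,"wx": 0,"wy": 0,"wz": 0}
  ]
}}

```text
t: 16.5
tcp_pos: [496.1, 137.5, -0.8]
ee_rot: [0.456, 0.89, -0.0, -0.0]
ft_force: [0.4, -2.1, -0.3]
grip_width: 0.3
gripper_force: 0.9
```

```bash
python3 -c "
from h import *
avg(2)"
```

```text
t 16.55 corner [-10.7 -44.5] r 71.9 theta 0.072 F(clamp) [-1.62  0.46] front N 1.42 z -0.8 tool F [-1.24 -1.14  0.29] M [ 0.26  -0.269  0.007]
t 16.60 corner [-10.5 -44.4] r 71.9 theta 0.069 F(clamp) [-1.89  0.72] front N 1.60 z -0.8 tool F [-1.36 -1.49  0.82] M [ 0.228 -0.204 -0.043]
```

{"name": "play_rows", "arguments": {
  "steps": [
    {"tx": 0.1,"ty": 0.05,"tz": 0,"wx": 0,"wy": 0,"wz": 0},
    {"tx": 0.2,"ty": 0.1,"tz": 0,"wx": 0,"wy": 0,"wz": 0},
    {"tx": 0.2,"ty": 0.1,"tz": 0,"wx": 0,"wy": 0,"wz": 0}
  ]
}}

```text
t: 16.85
tcp_pos: [495.9, 139.5, -0.8]
ee_rot: [0.456, 0.89, -0.0, -0.0]
ft_force: [-0.0, -2.2, 0.5]
grip_width: -0.2
gripper_force: 0.9
```

```bash
python3 -c "
from h import *
avg(2)"
```

```text
t 16.90 corner [-12.3 -44.3] r 71.3 theta 0.094 F(clamp) [-2.67 -0.05] front N 2.55 z -0.8 tool F [-2.4  -1.16 -0.29] M [ 0.292 -0.245 -0.014]
t 16.95 corner [-12.2 -44.3] r 71.3 theta 0.093 F(clamp) [-1.36  0.82] front N 1.10 z -0.8 tool F [-0.85 -1.35  0.2 ] M [ 0.308 -0.201 -0.011]
```

{"name": "play_rows", "arguments": {
  "steps": [
    {"tx": 0.1,"ty": 0.05,"tz": 0,"wx": 0,"wy": 0,"wz": 0},
    {"tx": 0.2,"ty": 0.1,"tz": 0,"wx": 0,"wy": 0,"wz": 0},
    {"tx": 0.2,"ty": 0.1,"tz": 0,"wx": 0,"wy": 0,"wz": 0}
  ]
}}

```text
t: 17.2
tcp_pos: [495.8, 141.8, -0.7]
ee_rot: [0.456, 0.89, 0.0, -0.0]
ft_force: [-0.7, -2.3, -0.8]
grip_width: 0.0
gripper_force: 0.8
```

```bash
python3 -c "
from h import *
avg(2)"
```

```text
t 17.25 corner [-14.6 -44.1] r 70.5 theta 0.125 F(clamp) [-2.19  0.72] front N 1.92 z -0.7 tool F [-1.63 -1.63  0.8 ] M [ 0.271 -0.237  0.026]
t 17.30 corner [-14.5 -44.1] r 70.5 theta 0.124 F(clamp) [-2.34  0.89] front N 2.03 z -0.7 tool F [-1.69 -1.85  0.46] M [ 0.253 -0.246 -0.003]
```

{"name": "play_rows", "arguments": {
  "steps": [
    {"tx": 0.1,"ty": 0.04,"tz": 0,"wx": 0,"wy": 0,"wz": 0},
    {"tx": 0.2,"ty": 0.08,"tz": 0,"wx": 0,"wy": 0,"wz": 0},
    {"tx": 0.2,"ty": 0.08,"tz": 0,"wx": 0,"wy": 0,"wz": 0}
  ]
}}

```text
t: 17.55
tcp_pos: [495.3, 144.0, -0.7]
ee_rot: [0.456, 0.89, 0.0, -0.0]
ft_force: [-0.7, -2.4, -0.5]
grip_width: -0.2
gripper_force: 0.7
```

```bash
python3 -c "
from h import *
avg(1)"
```

```text
t 17.60 corner [-16.8 -44.2] r 70.2 theta 0.156 F(clamp) [-1.38  0.35] front N 1.25 z -0.7 tool F [-1.08 -0.93  0.6 ] M [ 0.244 -0.21  -0.084]
```

{"name": "play_rows", "arguments": {
  "steps": [
    {"tx": 0.1,"ty": 0.04,"tz": 0,"wx": 0,"wy": 0,"wz": 0},
    {"tx": 0.2,"ty": 0.08,"tz": 0,"wx": 0,"wy": 0,"wz": 0},
    {"tx": 0.2,"ty": 0.08,"tz": 0,"wx": 0,"wy": 0,"wz": 0}
  ]
}}

```text
t: 17.85
tcp_pos: [494.7, 145.9, -0.7]
ee_rot: [0.456, 0.89, -0.0, -0.0]
ft_force: [-0.5, -2.6, 0.1]
grip_width: -0.2
gripper_force: 1.1
```

```bash
python3 -c "
from h import *
look('top20')"
```

```text
t 17.85 corner [-18.9 -44.5] r 70.2 theta 0.186 F(clamp) [-2.47  0.85] front N 2.23 z -0.7 tool F [-1.82 -1.87 -0.08] M [ 0.354 -0.31   0.008]
68:136 70:134 72:160 74:155 76:155 78:152 80:151 82:158 84:158 86:148 88:121 90:111 92:111 94:113 96:114 98:114 100:113 102:114 104:112 106:112 108:115 110:113 112:115 114:113 116:122 118:116 120:105 122:105 124:102 126:99 128:99 130:102 132:105 134:100 136:100 138:99 140:105 142:104 144:104 146:121 148:149 150:159 152:159 154:153 156:153 158:161 160:161 162:156 164:102 166:102 168:92 170:124 172:117 174:117 176:108 178:110 180:114 182:114 184:108 186:103 188:118 190:118 192:126 194:96 196:96 198:62 200:56 202:53 204:54
```

The jaw held, but the trigger picks up no load. It probably did not quite return to zero, so I let it fully back and re-pump.

{"name": "play_rows", "arguments": {
  "steps": [
    {"tx": -0.7,"ty": -0.4,"tz": 0,"wx": 0,"wy": 0,"wz": 0},
    {"tx": -1.4,"ty": -0.8,"tz": 0,"wx": 0,"wy": 0,"wz": 0},
    {"tx": -2.0,"ty": -1.2,"tz": 0,"wx": 0,"wy": 0,"wz": 0},
    {"tx": -2.0,"ty": -1.2,"tz": 0,"wx": 0,"wy": 0,"wz": 0},
    {"tx": -2.0,"ty": -1.2,"tz": 0,"wx": 0,"wy": 0,"wz": 0}
  ]
}}

```text
t: 18.32
tcp_pos: [497.0, 122.0, -0.6]
ee_rot: [0.457, 0.889, 0.0, 0.0]
ft_force: [-0.8, 0.8, 1.1]
grip_width: 0.1
gripper_force: 0.0
```

{"name": "play_rows", "arguments": {
  "steps": [
    {"tx": 0,"ty": 0,"tz": 0,"wx": 0,"wy": 0,"wz": 0},
    {"tx": 0.3,"ty": 0.15,"tz": 0,"wx": 0,"wy": 0,"wz": 0},
    {"tx": 0.6,"ty": 0.3,"tz": 0,"wx": 0,"wy": 0,"wz": 0},
    {"tx": 0.9,"ty": 0.45,"tz": 0,"wx": 0,"wy": 0,"wz": 0},
    {"tx": 1.0,"ty": 0.5,"tz": 0,"wx": 0,"wy": 0,"wz": 0}
  ]
}}

```text
t: 18.73
tcp_pos: [494.8, 134.0, -0.7]
ee_rot: [0.456, 0.89, -0.0, 0.0]
ft_force: [-1.2, -2.7, 0.3]
grip_width: -0.2
gripper_force: 0.9
```

```bash
python3 -c "
from h import *
avg(1)"
```

```text
t 18.78 corner [ -7.1 -46.4] r 74.7 theta 0.030 F(clamp) [-1.22 -0.39] front N 1.31 z -0.7 tool F [-1.26 -0.2  -0.58] M [ 0.086 -0.277  0.032]
```

{"name": "play_rows", "arguments": {
  "steps": [
    {"tx": 0.1,"ty": 0.05,"tz": 0,"wx": 0,"wy": 0,"wz": 0},
    {"tx": 0.2,"ty": 0.1,"tz": 0,"wx": 0,"wy": 0,"wz": 0},
    {"tx": 0.2,"ty": 0.1,"tz": 0,"wx": 0,"wy": 0,"wz": 0}
  ]
}}

```text
t: 19.03
tcp_pos: [494.3, 135.8, -0.8]
ee_rot: [0.456, 0.89, -0.0, -0.0]
ft_force: [-1.5, -2.6, -0.5]
grip_width: -0.1
gripper_force: 0.8
```

```bash
python3 -c "
from h import *
avg(1)"
```

```text
t 19.08 corner [ -8.9 -46.4] r 74.2 theta 0.053 F(clamp) [-1.36  0.57] front N 1.17 z -0.8 tool F [-0.96 -1.12  0.66] M [ 0.267 -0.223 -0.065]
```

{"name": "play_rows", "arguments": {
  "steps": [
    {"tx": 0.1,"ty": 0.05,"tz": 0,"wx": 0,"wy": 0,"wz": 0},
    {"tx": 0.2,"ty": 0.1,"tz": 0,"wx": 0,"wy": 0,"wz": 0},
    {"tx": 0.2,"ty": 0.1,"tz": 0,"wx": 0,"wy": 0,"wz": 0}
  ]
}}

```text
t: 19.33
tcp_pos: [494.1, 138.1, -0.8]
ee_rot: [0.456, 0.89, -0.0, -0.0]
ft_force: [-1.0, -2.5, -0.9]
grip_width: 0.1
gripper_force: 0.8
```

```bash
python3 -c "
from h import *
avg(2)"
```

```text
t 19.38 corner [-11.2 -46.3] r 73.5 theta 0.084 F(clamp) [-1.78  1.13] front N 1.46 z -0.8 tool F [-1.09 -1.81  0.37] M [ 0.288 -0.192 -0.021]
t 19.43 corner [-11.1 -46.3] r 73.5 theta 0.083 F(clamp) [-2.33  1.3 ] front N 1.95 z -0.8 tool F [-1.5  -2.21 -0.15] M [ 0.278 -0.285 -0.035]
```

{"name": "play_rows", "arguments": {
  "steps": [
    {"tx": 0.1,"ty": 0.05,"tz": 0,"wx": 0,"wy": 0,"wz": 0},
    {"tx": 0.2,"ty": 0.1,"tz": 0,"wx": 0,"wy": 0,"wz": 0},
    {"tx": 0.2,"ty": 0.1,"tz": 0,"wx": 0,"wy": 0,"wz": 0}
  ]
}}

```text
t: 19.68
tcp_pos: [493.8, 140.4, -0.7]
ee_rot: [0.456, 0.89, 0.0, -0.0]
ft_force: [0.2, -1.2, -0.6]
grip_width: -0.0
gripper_force: 0.8
```

```bash
python3 -c "
from h import *
avg(2)"
```

```text
t 19.73 corner [-13.5 -46.2] r 72.9 theta 0.115 F(clamp) [-2.55  0.6 ] front N 2.36 z -0.7 tool F [-2.01 -1.68  0.26] M [ 0.294 -0.263  0.005]
t 19.78 corner [-13.4 -46.2] r 72.9 theta 0.114 F(clamp) [-1.17  0.63] front N 1.01 z -0.7 tool F [-0.77 -1.09  0.5 ] M [ 0.268 -0.189  0.014]
```

{"name": "play_rows", "arguments": {
  "steps": [
    {"tx": 0.1,"ty": 0.05,"tz": 0,"wx": 0,"wy": 0,"wz": 0},
    {"tx": 0.2,"ty": 0.1,"tz": 0,"wx": 0,"wy": 0,"wz": 0},
    {"tx": 0.2,"ty": 0.1,"tz": 0,"wx": 0,"wy": 0,"wz": 0}
  ]
}}

```text
t: 20.03
tcp_pos: [493.6, 142.8, -0.7]
ee_rot: [0.456, 0.89, 0.0, -0.0]
ft_force: [-1.4, -1.4, -0.3]
grip_width: 0.2
gripper_force: 0.7
```

```bash
python3 -c "
from h import *
look('top21')"
```

```text
t 20.03 corner [-16.  -46.1] r 72.3 theta 0.148 F(clamp) [-1.14  1.63] front N 0.80 z -0.7 tool F [-0.28 -1.96  0.27] M [ 0.246 -0.18  -0.061]
68:136 70:132 72:156 74:157 76:157 78:147 80:155 82:155 84:155 86:148 88:121 90:109 92:109 94:115 96:114 98:114 100:111 102:112 104:118 106:118 108:114 110:114 112:117 114:115 116:122 118:115 120:103 122:103 124:100 126:99 128:99 130:98 132:102 134:101 136:101 138:95 140:107 142:105 144:105 146:119 148:153 150:157 152:157 154:152 156:155 158:160 160:160 162:159 164:103 166:103 168:92 170:124 172:115 174:115 176:105 178:110 180:115 182:115 184:101 186:104 188:116 190:116 192:128 194:101 196:101 198:64 200:54 202:54 204:61
```

{"name": "play_rows", "arguments": {
  "steps": [
    {"tx": 0.1,"ty": 0.05,"tz": 0,"wx": 0,"wy": 0,"wz": 0},
    {"tx": 0.2,"ty": 0.1,"tz": 0,"wx": 0,"wy": 0,"wz": 0},
    {"tx": 0.3,"ty": 0.15,"tz": 0,"wx": 0,"wy": 0,"wz": 0},
    {"tx": 0.3,"ty": 0.15,"tz": 0,"wx": 0,"wy": 0,"wz": 0}
  ]
}}

```text
t: 20.42
tcp_pos: [492.8, 145.7, -0.7]
ee_rot: [0.456, 0.89, -0.0, -0.0]
ft_force: [-1.2, -3.1, 0.1]
grip_width: -0.4
gripper_force: 1.2
```

```bash
python3 -c "
from h import *
avg(1)"
```

```text
t 20.47 corner [-18.9 -46.4] r 72.0 theta 0.189 F(clamp) [-2.15  1.32] front N 1.90 z -0.7 tool F [-1.32 -2.15 -0.69] M [ 0.479 -0.273 -0.016]
```

{"name": "play_rows", "arguments": {
  "steps": [
    {"tx": 0.1,"ty": 0.05,"tz": 0,"wx": 0,"wy": 0,"wz": 0},
    {"tx": 0.2,"ty": 0.1,"tz": 0,"wx": 0,"wy": 0,"wz": 0},
    {"tx": 0.3,"ty": 0.15,"tz": 0,"wx": 0,"wy": 0,"wz": 0},
    {"tx": 0.3,"ty": 0.15,"tz": 0,"wx": 0,"wy": 0,"wz": 0}
  ]
}}

```text
t: 20.8
tcp_pos: [492.2, 147.8, -0.7]
ee_rot: [0.457, 0.89, -0.001, 0.0]
ft_force: [-1.6, -6.6, 1.0]
grip_width: -0.1
gripper_force: 3.1
```

```bash
python3 -c "
from h import *
avg(1)"
```

```text
t 20.85 corner [-21.2 -46.7] r 72.0 theta 0.221 F(clamp) [-7.14  1.6 ] front N 6.84 z -0.7 tool F [-5.66 -4.63 -1.47] M [ 0.915 -0.736 -0.032]
```

{"name": "play_rows", "arguments": {
  "steps": [
    {"tx": 0.1,"ty": 0.05,"tz": 0,"wx": 0,"wy": 0,"wz": 0},
    {"tx": 0.2,"ty": 0.1,"tz": 0,"wx": 0,"wy": 0,"wz": 0},
    {"tx": 0.3,"ty": 0.15,"tz": 0,"wx": 0,"wy": 0,"wz": 0},
    {"tx": 0.3,"ty": 0.15,"tz": 0,"wx": 0,"wy": 0,"wz": 0}
  ]
}}

```text
t: 21.18
tcp_pos: [491.6, 149.7, -0.7]
ee_rot: [0.457, 0.89, -0.003, 0.001]
ft_force: [-1.4, -9.9, 2.4]
grip_width: -0.0
gripper_force: 5.1
```

```bash
python3 -c "
from h import *
avg(2)"
```

```text
t 21.23 corner [-23. -47.] r 72.1 theta 0.247 F(clamp) [-10.32   3.6 ] front N 9.86 z -0.7 tool F [-7.62 -7.85 -2.84] M [ 1.393 -1.383  0.006]
t 21.28 corner [-23. -47.] r 72.0 theta 0.247 F(clamp) [-9.83  2.67] front N 9.46 z -0.7 tool F [-7.6  -6.8  -2.62] M [ 1.313 -1.425 -0.041]
```

{"name": "play_rows", "arguments": {
  "steps": [
    {"tx": 0.1,"ty": 0.05,"tz": 0,"wx": 0,"wy": 0,"wz": 0},
    {"tx": 0.2,"ty": 0.1,"tz": 0,"wx": 0,"wy": 0,"wz": 0},
    {"tx": 0.3,"ty": 0.15,"tz": 0,"wx": 0,"wy": 0,"wz": 0},
    {"tx": 0.3,"ty": 0.15,"tz": 0,"wx": 0,"wy": 0,"wz": 0}
  ]
}}

```text
t: 21.62
tcp_pos: [491.1, 151.6, -0.7]
ee_rot: [0.457, 0.889, -0.004, 0.002]
ft_force: [-1.4, -14.0, 2.5]
grip_width: -0.2
gripper_force: 7.0
```

```bash
python3 -c "
from h import *
avg(2)"
```

```text
t 21.67 corner [-25.1 -47.1] r 72.1 theta 0.275 F(clamp) [-14.44   4.02] front N 14.04 z -0.7 tool F [-11.14 -10.07  -3.43] M [ 1.746 -2.013 -0.035]
t 21.72 corner [-25.1 -47.2] r 72.1 theta 0.275 F(clamp) [-13.71   4.32] front N 13.30 z -0.7 tool F [-10.36 -10.02  -4.27] M [ 1.722 -1.984 -0.066]
```

{"name": "play_rows", "arguments": {
  "steps": [
    {"tx": 0.1,"ty": 0.05,"tz": 0,"wx": 0,"wy": 0,"wz": 0},
    {"tx": 0.2,"ty": 0.1,"tz": 0,"wx": 0,"wy": 0,"wz": 0},
    {"tx": 0.2,"ty": 0.1,"tz": 0,"wx": 0,"wy": 0,"wz": 0}
  ]
}}

```text
t: 21.97
tcp_pos: [490.7, 153.2, -0.7]
ee_rot: [0.457, 0.889, -0.005, 0.002]
ft_force: [-1.0, -15.4, 4.8]
grip_width: -0.0
gripper_force: 7.9
```

```bash
python3 -c "
from h import *
avg(2)"
```

```text
t 22.02 corner [-26.7 -47.3] r 72.1 theta 0.297 F(clamp) [-15.22   4.64] front N 14.90 z -0.7 tool F [-11.58 -10.98  -4.86] M [ 1.941 -2.23  -0.062]
t 22.07 corner [-26.7 -47.3] r 72.1 theta 0.297 F(clamp) [-15.8    3.88] front N 15.51 z -0.7 tool F [-12.43 -10.56  -3.8 ] M [ 1.884 -2.199  0.022]
```

{"name": "play_rows", "arguments": {
  "steps": [
    {"tx": 0.1,"ty": 0.05,"tz": 0,"wx": 0,"wy": 0,"wz": 0},
    {"tx": 0.2,"ty": 0.1,"tz": 0,"wx": 0,"wy": 0,"wz": 0},
    {"tx": 0.2,"ty": 0.1,"tz": 0,"wx": 0,"wy": 0,"wz": 0}
  ]
}}

```text
t: 22.32
tcp_pos: [490.3, 154.9, -0.7]
ee_rot: [0.458, 0.889, -0.005, 0.002]
ft_force: [-1.7, -17.3, 4.0]
grip_width: 0.1
gripper_force: 8.6
```

```bash
python3 -c "
from h import *
avg(2)"
```

```text
t 22.37 corner [-28.4 -47.4] r 72.1 theta 0.321 F(clamp) [-16.7    3.87] front N 16.52 z -0.7 tool F [-13.26 -10.95  -4.81] M [ 2.112 -2.344  0.03 ]
t 22.42 corner [-28.4 -47.4] r 72.2 theta 0.321 F(clamp) [-17.08   5.21] front N 16.87 z -0.7 tool F [-12.98 -12.32  -3.87] M [ 2.102 -2.392  0.023]
```

{"name": "play_rows", "arguments": {
  "steps": [
    {"tx": 0.1,"ty": 0.05,"tz": 0,"wx": 0,"wy": 0,"wz": 0},
    {"tx": 0.1,"ty": 0.05,"tz": 0,"wx": 0,"wy": 0,"wz": 0}
  ]
}}

```text
t: 22.58
tcp_pos: [490.1, 155.7, -0.7]
ee_rot: [0.458, 0.889, -0.005, 0.003]
ft_force: [-1.7, -18.6, 4.9]
grip_width: 0.0
gripper_force: 9.0
```

```bash
python3 -c "
from h import *
avg(3)"
```

```text
t 22.63 corner [-29.3 -47.5] r 72.2 theta 0.333 F(clamp) [-17.19   4.52] front N 17.07 z -0.7 tool F [-13.41 -11.76  -5.  ] M [ 2.178 -2.503  0.101]
t 22.68 corner [-29.3 -47.4] r 72.2 theta 0.333 F(clamp) [-17.85   3.94] front N 17.73 z -0.7 tool F [-14.26 -11.53  -4.65] M [ 2.144 -2.532  0.055]
t 22.73 corner [-29.2 -47.4] r 72.2 theta 0.333 F(clamp) [-16.7    4.73] front N 16.57 z -0.7 tool F [-12.88 -11.72  -5.09] M [ 2.133 -2.451  0.096]
```

{"name": "play_rows", "arguments": {
  "steps": [
    {"tx": 0.06,"ty": 0.03,"tz": 0,"wx": 0,"wy": 0,"wz": 0},
    {"tx": 0.12,"ty": 0.06,"tz": 0,"wx": 0,"wy": 0,"wz": 0},
    {"tx": 0.12,"ty": 0.06,"tz": 0,"wx": 0,"wy": 0,"wz": 0}
  ]
}}

```text
t: 22.98
tcp_pos: [490.0, 156.6, -0.7]
ee_rot: [0.458, 0.889, -0.006, 0.003]
ft_force: [-1.3, -19.1, 5.0]
grip_width: -0.2
gripper_force: 9.6
```

```bash
python3 -c "
from h import *
avg(5)"
```

```text
t 23.03 corner [-30.2 -47.5] r 72.2 theta 0.346 F(clamp) [-18.56   4.27] front N 18.49 z -0.7 tool F [-14.76 -12.14  -5.02] M [ 2.259 -2.69   0.047]
t 23.08 corner [-30.2 -47.5] r 72.2 theta 0.346 F(clamp) [-18.46   3.89] front N 18.38 z -0.7 tool F [-14.83 -11.76  -4.73] M [ 2.258 -2.706  0.075]
t 23.13 corner [-30.2 -47.5] r 72.2 theta 0.346 F(clamp) [-19.42   5.23] front N 19.35 z -0.7 tool F [-15.1  -13.38  -4.76] M [ 2.228 -2.701  0.078]
t 23.18 corner [-30.2 -47.4] r 72.2 theta 0.346 F(clamp) [-19.21   5.14] front N 19.13 z -0.7 tool F [-14.95 -13.21  -4.54] M [ 2.225 -2.637  0.049]
t 23.23 corner [-30.2 -47.5] r 72.2 theta 0.345 F(clamp) [-18.63   3.9 ] front N 18.56 z -0.7 tool F [-14.98 -11.84  -4.88] M [ 2.271 -2.718  0.066]
```

{"name": "play_rows", "arguments": {
  "steps": [
    {"tx": -0.6,"ty": -0.3,"tz": 0,"wx": 0,"wy": 0,"wz": 0},
    {"tx": -1.3,"ty": -0.6,"tz": 0,"wx": 0,"wy": 0,"wz": 0},
    {"tx": -2.0,"ty": -0.9,"tz": 0,"wx": 0,"wy": 0,"wz": 0},
    {"tx": -2.7,"ty": -1.2,"tz": 0,"wx": 0,"wy": 0,"wz": 0},
    {"tx": -3.2,"ty": -1.5,"tz": 0,"wx": 0,"wy": 0,"wz": 0}
  ]
}}

```text
t: 23.65
tcp_pos: [498.0, 127.7, -0.4]
ee_rot: [0.456, 0.89, 0.001, 0.0]
ft_force: [0.2, -0.1, -0.1]
grip_width: 0.1
gripper_force: 0.0
```

{"name": "play_rows", "arguments": {
  "steps": [
    {"tx": -0.2,"ty": -0.1,"tz": 0,"wx": 0,"wy": 0,"wz": 0},
    {"tx": -0.2,"ty": -0.1,"tz": 0,"wx": 0,"wy": 0,"wz": 0},
    {"tx": -0.2,"ty": -0.1,"tz": 0,"wx": 0,"wy": 0,"wz": 0},
    {"tx": -0.2,"ty": -0.1,"tz": 0,"wx": 0,"wy": 0,"wz": 0},
    {"tx": -0.2,"ty": -0.1,"tz": 0,"wx": 0,"wy": 0,"wz": 0}
  ]
}}

```text
t: 24.07
tcp_pos: [497.0, 125.9, -0.7]
ee_rot: [0.456, 0.89, 0.0, -0.0]
ft_force: [-0.1, -0.1, -0.5]
grip_width: -0.1
gripper_force: 0.0
```

Run:
```python
from h import *
import cv2,pickle
look('top22')
c=imaging.get_calibration("wrist");im=imaging.capture("wrist");print([p for p in trig(im,c,118) if -.35<p[0]<.5])
```

```text
t 24.07 corner [  1.2 -45.4] r 76.7 theta -0.079 F(clamp) [-0.13  0.1 ] front N 0.08 z -0.7 tool F [-0.07 -0.15  0.46] M [-0.035 -0.023  0.015]
68:134 70:132 72:155 74:155 76:155 78:151 80:154 82:156 84:156 86:144 88:118 90:107 92:107 94:113 96:113 98:113 100:111 102:114 104:116 106:116 108:114 110:115 112:117 114:114 116:123 118:109 120:99 122:99 124:100 126:99 128:99 130:99 132:103 134:102 136:102 138:99 140:104 142:102 144:102 146:123 148:153 150:158 152:158 154:152 156:152 158:158 160:158 162:136 164:88 166:88 168:94 170:124 172:113 174:113 176:104 178:106 180:108 182:108 184:104 186:119 188:122 190:122 192:127 194:86 196:86 198:55 200:53 202:54 204:53
[(0.14, 12), (0.16, 7), (0.18, 15), (0.2, 22), (0.22, 33), (0.24, 43), (0.26, 36), (0.28, 62)]
```

Trigger let go and the jaw holds. I re-push gently, never past the previous peak, to find the held level from where the trigger picks up the load.

Add to h.py:
```python
def mean(n=3):
    A=[]
    for _ in range(n):
        imaging.capture('wrist');s=env.read_state();T=Ro.from_quat(s['ee_rot']).as_matrix()
        P=toc(s['tcp_pos']+T@np.array([11,8.,0]));d=P-[-30,25];f=Rc.T@(-s['ft_force'][:2]);F=T.T@s['ft_force'];m=(T.T@s['moment'])[2]*1e3
        D=np.hypot(*d);r=np.sqrt(D*D-36);th=.26-np.arctan2(d[0],-d[1])+np.arctan2(6,r)
        A.append([th,r,(f[0]*d[1]-f[1]*d[0])/72.8,np.hypot(*f),m,F[0],F[1],(m-11*F[1])/-F[0],*P])
    print('t %.2f'%s['t'],'theta r front |F| Mz Fx Fy ycontact corner',np.mean(A,0).round(3))
```

```text
(no output)
```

{"name": "play_rows", "arguments": {
  "steps": [
    {"tx": 0.4,"ty": 0.2,"tz": 0,"wx": 0,"wy": 0,"wz": 0},
    {"tx": 0.8,"ty": 0.4,"tz": 0,"wx": 0,"wy": 0,"wz": 0},
    {"tx": 1.1,"ty": 0.55,"tz": 0,"wx": 0,"wy": 0,"wz": 0},
    {"tx": 1.3,"ty": 0.65,"tz": 0,"wx": 0,"wy": 0,"wz": 0},
    {"tx": 1.5,"ty": 0.75,"tz": 0,"wx": 0,"wy": 0,"wz": 0}
  ]
}}

```text
t: 24.58
tcp_pos: [493.5, 138.7, -0.8]
ee_rot: [0.457, 0.89, -0.004, 0.002]
ft_force: [-2.5, -14.4, 4.6]
grip_width: -0.0
gripper_force: 6.3
```

```bash
python3 -c "
from h import *
mean(2)"
```

```text
t 24.68 theta r front |F| Mz Fx Fy ycontact corner [  0.096  73.817  10.343  11.887 -56.838  -8.603  -8.256   3.958 -12.039
 -46.85 ]
```

{"name": "play_rows", "arguments": {
  "steps": [
    {"tx": 0.15,"ty": 0.08,"tz": 0,"wx": 0,"wy": 0,"wz": 0},
    {"tx": 0.25,"ty": 0.13,"tz": 0,"wx": 0,"wy": 0,"wz": 0},
    {"tx": 0.25,"ty": 0.13,"tz": 0,"wx": 0,"wy": 0,"wz": 0}
  ]
}}

```text
t: 24.93
tcp_pos: [492.9, 140.1, -0.8]
ee_rot: [0.457, 0.889, -0.005, 0.002]
ft_force: [-4.0, -15.5, 5.4]
grip_width: -0.0
gripper_force: 7.0
```

```bash
python3 -c "
from h import *
mean(2)"
```

```text
t 25.03 theta r front |F| Mz Fx Fy ycontact corner [  0.116  73.842  13.262  15.545 -47.281 -10.703 -11.349   7.265 -13.46
 -47.216]
```

{"name": "play_rows", "arguments": {
  "steps": [
    {"tx": 0.08,"ty": 0.04,"tz": 0,"wx": 0,"wy": 0,"wz": 0},
    {"tx": 0.16,"ty": 0.08,"tz": 0,"wx": 0,"wy": 0,"wz": 0},
    {"tx": 0.16,"ty": 0.08,"tz": 0,"wx": 0,"wy": 0,"wz": 0}
  ]
}}

```text
t: 25.28
tcp_pos: [492.4, 141.1, -0.8]
ee_rot: [0.457, 0.889, -0.006, 0.002]
ft_force: [-3.4, -17.4, 6.2]
grip_width: -0.2
gripper_force: 8.0
```

```bash
python3 -c "
from h import *
mean(4)"
```

```text
t 25.48 theta r front |F| Mz Fx Fy ycontact corner [  0.13   73.856  15.264  17.297 -45.865 -12.418 -12.14    7.118 -14.51
 -47.462]
```

{"name": "play_rows", "arguments": {
  "steps": [
    {"tx": 0.06,"ty": 0.03,"tz": 0,"wx": 0,"wy": 0,"wz": 0},
    {"tx": 0.12,"ty": 0.06,"tz": 0,"wx": 0,"wy": 0,"wz": 0},
    {"tx": 0.12,"ty": 0.06,"tz": 0,"wx": 0,"wy": 0,"wz": 0}
  ]
}}

```text
t: 25.73
tcp_pos: [492.0, 142.1, -0.8]
ee_rot: [0.458, 0.889, -0.006, 0.002]
ft_force: [-2.7, -17.6, 7.2]
grip_width: -0.4
gripper_force: 8.5
```

```bash
python3 -c "
from h import *
mean(4)"
```

```text
t 25.93 theta r front |F| Mz Fx Fy ycontact corner [  0.144  73.863  16.265  18.396 -68.264 -13.081 -13.068   5.801 -15.51
 -47.676]
```

{"name": "play_rows", "arguments": {
  "steps": [
    {"tx": 0.06,"ty": 0.03,"tz": 0,"wx": 0,"wy": 0,"wz": 0},
    {"tx": 0.12,"ty": 0.06,"tz": 0,"wx": 0,"wy": 0,"wz": 0},
    {"tx": 0.12,"ty": 0.06,"tz": 0,"wx": 0,"wy": 0,"wz": 0}
  ]
}}

```text
t: 26.18
tcp_pos: [491.7, 143.1, -0.8]
ee_rot: [0.458, 0.889, -0.007, 0.002]
ft_force: [-3.9, -19.1, 7.3]
grip_width: -0.0
gripper_force: 8.8
```

```bash
python3 -c "
from h import *
mean(4)"
```

```text
t 26.38 theta r front |F| Mz Fx Fy ycontact corner [  0.159  73.917  17.209  19.531 -69.659 -13.582 -14.177   6.336 -16.602
 -47.939]
```

{"name": "play_rows", "arguments": {
  "steps": [
    {"tx": 0.04,"ty": 0.02,"tz": 0,"wx": 0,"wy": 0,"wz": 0},
    {"tx": 0.08,"ty": 0.04,"tz": 0,"wx": 0,"wy": 0,"wz": 0},
    {"tx": 0.08,"ty": 0.04,"tz": 0,"wx": 0,"wy": 0,"wz": 0}
  ]
}}

```text
t: 26.63
tcp_pos: [491.4, 143.8, -0.8]
ee_rot: [0.458, 0.889, -0.007, 0.002]
ft_force: [-3.7, -19.6, 8.3]
grip_width: 0.1
gripper_force: 9.1
```

```bash
python3 -c "
from h import *
mean(5)"
```

```text
t 26.88 theta r front |F| Mz Fx Fy ycontact corner [  0.169  73.921  17.75   19.805 -91.949 -14.063 -14.101   4.504 -17.333
 -48.075]
```

I compare the jaw position sub-pixel between the held and pushed states to decide whether a further click is needed.

Run:
```python
from h import *
import cv2
c=imaging.get_calibration('top')
now=np.mean([imaging.capture('top')[:,:,::-1].astype(float) for _ in range(4)],0)
np.save('now.npy',now)
q=np.array([proj(c,cl(x,y,45)) for x in(185,232) for y in(-12,85)]);u0,v0=(q.min(0)-2).astype(int);u1,v1=(q.max(0)+2).astype(int)
ex=proj(c,cl(201,40,45))-proj(c,cl(200,40,45))
g=lambda I:cv2.cvtColor(I.astype(np.float32),cv2.COLOR_BGR2GRAY)[v0:v1,u0:u1]
ref=g(now)
for n in('top15','top16','top17','top20','top21','top22'):
    I=g(cv2.imread(f'pics/{n}.png').astype(float));W=np.eye(2,3,dtype=np.float32)
    cc,W=cv2.findTransformECC(ref,I,W,cv2.MOTION_TRANSLATION,(3,200,1e-7),None,3)
    d=W[:,2];print(n,round(cc,4),'jaw behind now by mm',round(float(d@ex/(ex@ex)),2),'perp px',round(float(d@[-ex[1],ex[0]]/np.linalg.norm(ex)),2))
report()
```

```text
top15 0.9704 jaw behind now by mm 6.81 perp px 0.0
top16 0.9857 jaw behind now by mm 5.34 perp px 0.03
top17 0.9922 jaw behind now by mm 4.04 perp px 0.02
top20 0.9886 jaw behind now by mm 3.09 perp px 0.01
top21 0.9886 jaw behind now by mm 3.08 perp px 0.03
top22 0.998 jaw behind now by mm 1.85 perp px 0.05
t 27.08 corner [-17.3 -48.1] r 73.9 theta 0.169 F(clamp) [-18.46   7.14] front N 17.29 z -0.8 tool F [-13.41 -14.72  -7.87] M [ 2.611 -2.501 -0.07 ]
```

ECC shows the last stroke gained exactly one 1.25 mm click. The current pull is 1.85 mm past that, so the next click (about 17–18 N by all strokes together) is already taken. I let go now.

{"name": "play_rows", "arguments": {
  "steps": [
    {"tx": -0.5,"ty": -0.25,"tz": 0,"wx": 0,"wy": 0,"wz": 0},
    {"tx": -1.0,"ty": -0.5,"tz": 0,"wx": 0,"wy": 0,"wz": 0},
    {"tx": -1.5,"ty": -0.7,"tz": 0,"wx": 0,"wy": 0,"wz": 0},
    {"tx": -2.0,"ty": -0.95,"tz": 0,"wx": 0,"wy": 0,"wz": 0},
    {"tx": -2.3,"ty": -1.1,"tz": 0,"wx": 0,"wy": 0,"wz": 0}
  ]
}}

```text
t: 27.5
tcp_pos: [497.9, 125.2, -0.7]
ee_rot: [0.456, 0.89, 0.0, -0.0]
ft_force: [0.5, -0.8, -0.5]
grip_width: 0.2
gripper_force: 0.0
```

{"name": "play_rows", "arguments": {
  "steps": [
    {"tx": 0,"ty": 0,"tz": 0,"wx": 0,"wy": 0,"wz": 0},
    {"tx": 0,"ty": 0,"tz": 0,"wx": 0,"wy": 0,"wz": 0},
    {"tx": 0,"ty": 0,"tz": 0,"wx": 0,"wy": 0,"wz": 0},
    {"tx": 0,"ty": 0,"tz": 0,"wx": 0,"wy": 0,"wz": 0},
    {"tx": 0,"ty": 0,"tz": 0,"wx": 0,"wy": 0,"wz": 0}
  ]
}}

```text
t: 27.92
tcp_pos: [497.7, 125.4, -0.7]
ee_rot: [0.456, 0.89, 0.0, -0.0]
ft_force: [-0.1, -0.6, -0.8]
grip_width: 0.1
gripper_force: 0.0
```

```bash
cat > jaw.py <<'E'
from h import *
import cv2
c=imaging.get_calibration('top')
I0=np.mean([imaging.capture('top')[:,:,::-1].astype(float) for _ in range(3)],0)
q=np.array([proj(c,cl(x,y,45)) for x in(185,232) for y in(-12,85)]);u0,v0=(q.min(0)-2).astype(int);u1,v1=(q.max(0)+2).astype(int)
ex=proj(c,cl(201,40,45))-proj(c,cl(200,40,45))
g=lambda I:cv2.cvtColor(I.astype(np.float32),cv2.COLOR_BGR2GRAY)[v0:v1,u0:u1]
for n in('top22','now'):
    R=np.load('now.npy') if n=='now' else cv2.imread('pics/top22.png').astype(float)
    cc,W=cv2.findTransformECC(g(R),g(I0),np.eye(2,3,dtype=np.float32),cv2.MOTION_TRANSLATION,(3,200,1e-7),None,3)
    print('jaw rel. to',n,round(float(W[:,2]@ex/(ex@ex)),2),round(cc,3))
report()
E
python3 jaw.py; python3 -c "
from h import *
s=env.read_state();print(s['tcp_pos'],'above plate rel',rel(cl(43,-1,s['tcp_pos'][2])))"
```

```text
jaw rel. to top22 -0.04 0.999
jaw rel. to now 1.8 0.998
t 28.07 corner [  1.9 -44.8] r 76.5 theta -0.091 F(clamp) [ 0.12 -0.13] front N -0.06 z -0.7 tool F [ 0.05  0.17 -1.15] M [ 0.021  0.01  -0.013]
[497.66097707 125.27489819  -0.70946792] above plate rel [-4.54  2.87 -0.  ]
```

The jaw fell back to the same tooth, so the ratchet's loss on letting go is normal. The pushes reached 17.7–18.8 N at slow speed, inside the 16–19 N snug band, with the joint shut and the ratchet holding. Going further would risk bruising the wood. Now the release plate: lift, move over it, then descend.

{"name": "play_rows", "arguments": {
  "steps": [
    {"tx": 0,"ty": 0,"tz": -2.5,"wx": 0,"wy": 0,"wz": 0},
    {"tx": 0,"ty": 0,"tz": -5,"wx": 0,"wy": 0,"wz": 0},
    {"tx": 0,"ty": 0,"tz": -7.5,"wx": 0,"wy": 0,"wz": 0},
    {"tx": 0,"ty": 0,"tz": -9,"wx": 0,"wy": 0,"wz": 0},
    {"tx": -1.5,"ty": 1.0,"tz": -9,"wx": 0,"wy": 0,"wz": 0}
  ]
}}

```text
t: 28.48
tcp_pos: [514.5, 119.9, 92.9]
ee_rot: [0.456, 0.89, 0.001, 0.001]
ft_force: [0.2, 1.3, -0.6]
grip_width: -0.1
gripper_force: 0.0
```

{"name": "play_rows", "arguments": {
  "steps": [
    {"tx": -1.5,"ty": 0.9,"tz": 0,"wx": 0,"wy": 0,"wz": 0},
    {"tx": -3.0,"ty": 1.9,"tz": 0,"wx": 0,"wy": 0,"wz": 0},
    {"tx": -3.0,"ty": 1.9,"tz": 1.5,"wx": 0,"wy": 0,"wz": 0},
    {"tx": -3.0,"ty": 1.9,"tz": 3.0,"wx": 0,"wy": 0,"wz": 0},
    {"tx": -3.0,"ty": 1.9,"tz": 3.0,"wx": 0,"wy": 0,"wz": 0}
  ]
}}

```text
t: 28.9
tcp_pos: [545.5, 105.2, 56.6]
ee_rot: [0.457, 0.89, -0.001, -0.002]
ft_force: [-0.9, 0.7, -0.9]
grip_width: -0.1
gripper_force: 0.0
```

Run:
```python
from h import *
s=env.read_state();print(s['t'],s['tcp_pos'],s['ft_force'],'tip clamp',toc(s['tcp_pos']).round(1),'rel',rel(cl(43,-1,45)))
```

```text
28.9 [545.49283949 105.16454417  56.60665702] [-0.85642036  0.65364347 -0.8604306 ] tip clamp [42.7 -2.9] rel [-0.12  0.16  1.16]
```

Right over the plate. Now I press down to about 18 mm below the contact height, reading the force.

{"name": "play_rows", "arguments": {
  "steps": [
    {"tx": -0.1,"ty": 0.15,"tz": 0.5,"wx": 0,"wy": 0,"wz": 0},
    {"tx": -0.1,"ty": 0.15,"tz": 1.0,"wx": 0,"wy": 0,"wz": 0},
    {"tx": -0.1,"ty": 0.15,"tz": 1.4,"wx": 0,"wy": 0,"wz": 0},
    {"tx": -0.1,"ty": 0.15,"tz": 1.8,"wx": 0,"wy": 0,"wz": 0},
    {"tx": -0.1,"ty": 0.15,"tz": 2.0,"wx": 0,"wy": 0,"wz": 0}
  ]
}}

```text
t: 29.32
tcp_pos: [550.4, 104.2, 40.4]
ee_rot: [0.457, 0.89, -0.001, 0.002]
ft_force: [-1.0, -4.8, 12.1]
grip_width: 0.1
gripper_force: 6.1
```

{"name": "play_rows", "arguments": {
  "steps": [
    {"tx": 0,"ty": 0,"tz": 0.2,"wx": 0,"wy": 0,"wz": 0},
    {"tx": 0,"ty": 0,"tz": 0.4,"wx": 0,"wy": 0,"wz": 0},
    {"tx": 0,"ty": 0,"tz": 0.6,"wx": 0,"wy": 0,"wz": 0},
    {"tx": 0,"ty": 0,"tz": 0.8,"wx": 0,"wy": 0,"wz": 0},
    {"tx": 0,"ty": 0,"tz": 0.8,"wx": 0,"wy": 0,"wz": 0}
  ]
}}

```text
t: 29.73
tcp_pos: [551.0, 104.6, 33.0]
ee_rot: [0.457, 0.89, 0.0, 0.002]
ft_force: [-2.8, -2.4, 11.1]
grip_width: -0.3
gripper_force: 5.4
```

Run:
```python
from h import *
import cv2
s=env.read_state();print(s['t'],s['tcp_pos'],s['ft_force'])
look('top30')
```

```text
29.7333 [550.96808535 104.63029722  33.02346438] [-2.79943017 -2.38929831 11.13154294]
t 29.73 corner [30.7  4.6] r 63.7 theta -0.893 F(clamp) [-1.92  3.14] front N -2.08 z 33.0 tool F [ -0.35  -3.65 -11.14] M [ 0.754 -0.429 -0.066]
68:78 70:123 72:161 74:159 76:159 78:153 80:156 82:158 84:158 86:148 88:121 90:111 92:111 94:113 96:114 98:114 100:115 102:116 104:117 106:117 108:114 110:116 112:117 114:117 116:122 118:122 120:107 122:107 124:104 126:102 128:102 130:101 132:105 134:101 136:101 138:101 140:104 142:105 144:105 146:122 148:149 150:160 152:160 154:154 156:155 158:158 160:158 162:173 164:181 166:181 168:182 170:183 172:182 174:182 176:184 178:185 180:182 182:182 184:184 186:183 188:185 190:185 192:182 194:124 196:124 198:63 200:87 202:125 204:122
```

The jaw has run back (foot at about 197–199) and the cradle stays shut. I keep the plate down a little lower for more than 1 s.

{"name": "play_rows", "arguments": {
  "steps": [
    {"tx": 0,"ty": 0,"tz": 0.15,"wx": 0,"wy": 0,"wz": 0},
    {"tx": 0,"ty": 0,"tz": 0.3,"wx": 0,"wy": 0,"wz": 0},
    {"tx": 0,"ty": 0,"tz": 0.3,"wx": 0,"wy": 0,"wz": 0},
    {"tx": 0,"ty": 0,"tz": 0.3,"wx": 0,"wy": 0,"wz": 0},
    {"tx": 0,"ty": 0,"tz": 0.3,"wx": 0,"wy": 0,"wz": 0}
  ]
}}

```text
t: 30.2
tcp_pos: [551.3, 104.6, 32.1]
ee_rot: [0.457, 0.89, 0.0, 0.003]
ft_force: [-6.6, -4.3, 24.4]
grip_width: 0.1
gripper_force: 11.8
```

{"name": "play_rows", "arguments": {
  "steps": [
    {"tx": 0,"ty": 0,"tz": 0,"wx": 0,"wy": 0,"wz": 0},
    {"tx": 0,"ty": 0,"tz": 0,"wx": 0,"wy": 0,"wz": 0},
    {"tx": 0,"ty": 0,"tz": 0,"wx": 0,"wy": 0,"wz": 0},
    {"tx": 0,"ty": 0,"tz": 0,"wx": 0,"wy": 0,"wz": 0},
    {"tx": 0,"ty": 0,"tz": 0,"wx": 0,"wy": 0,"wz": 0}
  ]
}}

```text
t: 30.62
tcp_pos: [551.3, 104.6, 32.2]
ee_rot: [0.457, 0.89, 0.0, 0.003]
ft_force: [-6.6, -5.2, 24.0]
grip_width: 0.1
gripper_force: 11.8
```

{"name": "play_rows", "arguments": {
  "steps": [
    {"tx": 0,"ty": 0,"tz": 0,"wx": 0,"wy": 0,"wz": 0},
    {"tx": 0,"ty": 0,"tz": 0,"wx": 0,"wy": 0,"wz": 0},
    {"tx": 0,"ty": 0,"tz": 0,"wx": 0,"wy": 0,"wz": 0},
    {"tx": 0,"ty": 0,"tz": 0,"wx": 0,"wy": 0,"wz": 0},
    {"tx": 0,"ty": 0,"tz": 0,"wx": 0,"wy": 0,"wz": 0}
  ]
}}

```text
t: 31.03
tcp_pos: [551.3, 104.6, 32.1]
ee_rot: [0.457, 0.89, 0.0, 0.003]
ft_force: [-6.3, -5.6, 23.9]
grip_width: -0.2
gripper_force: 11.8
```

{"name": "play_rows", "arguments": {
  "steps": [
    {"tx": 0,"ty": 0,"tz": 0,"wx": 0,"wy": 0,"wz": 0},
    {"tx": 0,"ty": 0,"tz": 0,"wx": 0,"wy": 0,"wz": 0},
    {"tx": 0,"ty": 0,"tz": 0,"wx": 0,"wy": 0,"wz": 0},
    {"tx": 0,"ty": 0,"tz": 0,"wx": 0,"wy": 0,"wz": 0},
    {"tx": 0,"ty": 0,"tz": 0,"wx": 0,"wy": 0,"wz": 0}
  ]
}}

```text
t: 31.45
tcp_pos: [551.3, 104.6, 32.1]
ee_rot: [0.457, 0.89, 0.0, 0.003]
ft_force: [-6.6, -4.4, 23.8]
grip_width: 0.2
gripper_force: 11.8
```

{"name": "play_rows", "arguments": {
  "steps": [
    {"tx": 0,"ty": 0,"tz": -2,"wx": 0,"wy": 0,"wz": 0},
    {"tx": 0,"ty": 0,"tz": -5,"wx": 0,"wy": 0,"wz": 0},
    {"tx": 0,"ty": 0,"tz": -8,"wx": 0,"wy": 0,"wz": 0},
    {"tx": 0,"ty": 0,"tz": -11,"wx": 0,"wy": 0,"wz": 0},
    {"tx": 0,"ty": 0,"tz": -12,"wx": 0,"wy": 0,"wz": 0}
  ]
}}

```text
t: 31.87
tcp_pos: [551.7, 106.2, 152.9]
ee_rot: [0.456, 0.89, 0.002, 0.003]
ft_force: [0.1, -0.7, -0.2]
grip_width: 0.2
gripper_force: 0.0
```

Run:
```python
from h import *
import cv2
s=env.read_state();print(s['t'],s['tcp_pos'],s['ft_force'])
c=imaging.get_calibration('top');im=imaging.capture('top');b=cv2.imread('pics/top0.png')[:,:,::-1]
cv2.imwrite('pics/end.png',im[:,:,::-1])
for I in(b,im):print(' '.join(f'{x}:{v}' for x,v in foot(I,c,68,216)))
q=np.array([proj(c,cl(x,y,45)) for x in(190,235) for y in(-12,85)]);u0,v0=(q.min(0)-2).astype(int);u1,v1=(q.max(0)+2).astype(int)
g=lambda I:cv2.cvtColor(I.astype(np.float32),cv2.COLOR_RGB2GRAY)[v0:v1,u0:u1]
ex=proj(c,cl(201,40,45))-proj(c,cl(200,40,45))
cc,W=cv2.findTransformECC(g(b),g(im),np.eye(2,3,dtype=np.float32),cv2.MOTION_TRANSLATION,(3,200,1e-7),None,3)
print('jaw vs start mm',float(W[:,2]@ex/(ex@ex)),cc)
```

```text
31.8667 [551.69475099 106.19825923 152.86637962] [ 0.13556267 -0.65114831 -0.2231102 ]
68:123 70:114 72:101 74:152 76:152 78:161 80:157 82:156 84:156 86:146 88:138 90:136 92:136 94:139 96:140 98:140 100:124 102:103 104:97 106:97 108:100 110:101 112:99 114:100 116:99 118:105 120:101 122:101 124:100 126:99 128:99 130:120 132:156 134:165 136:165 138:163 140:162 142:143 144:143 146:103 148:88 150:91 152:91 154:88 156:91 158:89 160:89 162:87 164:86 166:86 168:88 170:89 172:109 174:109 176:141 178:142 180:135 182:135 184:135 186:141 188:157 190:157 192:162 194:141 196:141 198:79 200:51 202:82 204:88 206:94 208:94 210:96 212:96 214:95
68:142 70:139 72:162 74:163 76:163 78:157 80:160 82:165 84:165 86:153 88:127 90:115 92:115 94:118 96:119 98:119 100:117 102:120 104:121 106:121 108:123 110:116 112:118 114:118 116:125 118:126 120:108 122:108 124:107 126:106 128:106 130:102 132:103 134:106 136:106 138:105 140:108 142:110 144:110 146:124 148:156 150:164 152:164 154:158 156:159 158:165 160:165 162:178 164:186 166:186 168:187 170:188 172:186 174:186 176:187 178:185 180:188 182:188 184:189 186:187 188:186 190:186 192:189 194:186 196:186 198:144 200:81 202:69 204:79 206:125 208:119 210:117 212:117 214:113
jaw vs start mm 2.1789471984717053 0.9411083294514316
```

The jaw is fully back, about 2 mm wider than at the start with its foot at about 199 mm. The closed cradle lies free and the arm is clear.

```bash
python3 -c "
from bench import env
print(env.close_job())"
```

```text
the job is handed in; nothing more can be done
None
```

I handed the job in at about 32 s of the 61 s limit. The cradle's joint is shut, the jaw has run all the way back, and the cradle lies free on the board. The highest slow push on the trigger averaged about 18.8 N, inside the 16–19 N snug band. My estimate of what the ratchet itself held after letting go is about 15.7 N (±0.7), so if snugness is judged on that held grip rather than the push, it is borderline.

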